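# Put the parts tins away in their holders

### The arm

A 6-joint arm with a two-finger parallel gripper is mounted at the origin on a cart in front of the work surface, level with it; the furniture and walls round the work are solid. World frame = base frame: x ahead of the robot, y to its left, z up, the work surface at z = 0. Lengths are in m, angles in rad, forces in N, time in s.
With the tool pointing down it reaches from about 0.375 to 0.9 m from the base axis. Payload 3.1 kg.
Tool frame: the origin (TCP) lies midway between the tips of the shut fingers; the grasp point (between the pads) lies 19 mm behind it; z points along the fingers, y is the direction in which the jaws open and shut (so a half turn about z gives the same grasp; the last joint's range is limited). The gripper opens to 87 mm and grips with 3 to 60 N. Pads are 19 mm wide; open, the fingers measure 117 mm over their backs; the gripper's body (75 mm by 190 mm) begins 51 mm behind the grasp point.
Start: joints at [-1.304, 0.527, 1.433, -0, 1.181, -0.178], TCP at [0.269, -0.564, 0.223] pointing down, gripper open.
Joint ranges: [-3.08, 3.08], [-0.75, 2.2], [0.22, 2.44], [-1.43, 4.57], [0, 2.65], [-2.85, 2.85]. Speed limits (rad/s): [2.79, 2.79, 3.14, 3.14, 3.14, 3.14].

### API

Orientations are given as a unit quaternion [x, y, z, w].
In Python, from plant import bot gives the robot as it stands.
- The arm moves only by the tool carry_out, never from a script. Its argument "series" is a list that holds one entry, the list of rows, each a list of 7 numbers: the turn, a rotation vector about the tool's x, y, z in rad, then the shift along the tool's x, y, z in m, then the opening, from 0 (shut) to 1 (fully open). A call has 1 to 8 rows; each row shifts and turns the commanded pose from where the row before left it, along the tool's axes as they then stand; what a row does not reach is not made up. A row lasts 1/12 s, in which the tool goes at most 41.7 mm and 7.16 degrees, less where a joint would pass 70% of its speed; a pose out of reach is approached as far as the arm can. A call with a gripper value outside its range is refused whole. The fingers move at their own pace and stop on an object; "squeeze" is the grip in N (left out, the last holds). Time passes only in rows, so rows that do not move let the fingers close. It gives the time, the measured TCP pose, the force and the opening at its end, in the units of the state.
- bot.state(): the state, without advancing time (a new reading comes with each control period).
- bot.capture(name): name is "side" or "top" or "wrist"; returns (picture, depth): 384x512x3 uint8, blue, green, red; 384x512 float32, m along the optical axis (not along the pixel's ray), 0 where there is no reading.
- bot.get_calibration(name): a dict with "fx", "fy", "cx", "cy" (pixels), "world_to_cam" (4x4, takes a point from world to camera coordinates). Camera axes: x right, y down, z forward; pixel columns grow to the right and rows downward; lengths in m; the calibration is good to about 2 mm. The wrist camera is an equidistant fisheye: a pixel r from the principal point sees the ray r / f radians off the axis. A picture is of the moment at which its call begins: read the wrist's pose just before it. get_calibration takes no time and is no camera call; for the wrist camera it gives the pose at the moment of the call.
- bot.close_job(): hands the job in, once; it reports no verdict.
The state is a dict: "time_s": time; "qpos": joint angles; "qvel": joint speeds; "joint_efforts": joint torques, N m; "eef_pos": TCP position; "eef_rot": TCP orientation; "contact_force": force on the tool from outside, world axes, zero at the start; "wrist_torque": the same for the moment, N m; "finger_gap": finger opening in m.
Only numpy, scipy, OpenCV 4.12 (cv2) and the standard library are available. Lean on these libraries where they do the work, as an engineer would, in place of code of your own. Each camera call takes 0.05 s, during which the arm holds its last target.

### The job

Put the four lidded tins that stand free on the clear right-hand part of the bench away in the three round wooden holders: the two wide flat tins squarely one on top of the other (either may be below) in the largest holder, the tall tin in the middle-sized holder and the smallest tin in the smallest holder. Each must stand upright, lid up, down on the bottom of its holder or flat on the tin below. Leave the open dish and the milling cutter among them where they are; tins lying in the clutter elsewhere are not meant.

Things in the scene. Friction and masses are not known exactly. Their poses are not given: they have to be found in the camera images.
- wide_tin_center (a point): The wider of the two flat lidded tins, grey metal: a closed round tin with lid, upright, 62 mm across, 22 mm high. The point is its centre, half-way up; its z axis points up.
- flat_tin_center (a point): The other, slightly narrower flat lidded tin, grey metal: a closed round tin with lid, upright, 58 mm across, 20 mm high. The point is its centre, half-way up; its z axis points up.
- tall_tin_center (a point): The tall lidded tin, grey metal: a closed round tin with lid, upright, 48 mm across, 38 mm high. The point is its centre, half-way up; its z axis points up.
- small_tin_center (a point): The smallest lidded tin, dull brass-coloured metal: a closed round tin with lid, upright, 34 mm across, 26 mm high. The point is its centre, half-way up; its z axis points up.
- large_holder_floor (a point): The largest of the three round turned wooden holders, fixed to the bench: a low saucer 10 mm high, 98 mm across outside, with a round flat-bottomed recess 82 mm across and 6 mm deep, cork in the bottom. The point is the centre of the recess floor, 4 mm above the bench.
- medium_holder_floor (a point): The middle-sized of the three round turned wooden holders, fixed to the bench: a low saucer 10 mm high, 84 mm across outside, with a round flat-bottomed recess 68 mm across and 6 mm deep, cork in the bottom. The point is the centre of the recess floor, 4 mm above the bench.
- small_holder_floor (a point): The smallest of the three round turned wooden holders, fixed to the bench: a low saucer 10 mm high, 70 mm across outside, with a round flat-bottomed recess 54 mm across and 6 mm deep, cork in the bottom. The point is the centre of the recess floor, 4 mm above the bench.
- open_dish: Shallow open grey metal dish without a lid, 51 mm across, 16 mm high, loose; to be left alone. Origin: centre of its underside.
- milling_cutter: Grey steel disc-shaped milling cutter with a bore in the middle, 48 mm across, 20 mm high, loose; to be left alone. Origin: centre of its underside. (Fixed round the work: an open box farther back in the middle, its raised lid 175 mm high; a lamp 0.55 m above the right rear; a vise at the right.)
Things that resemble listed ones, but are neither listed nor needed, are in the scene too. Leave any purple look-alike of the part that bears tall_tin_center alone.

How it is judged:
At the end, for the whole second after the job is handed in: Flat tins stacked in the largest holder (lower within 13 mm of its centre, upper within 15 mm of the lower, either order), tall tin in the middle one, small tin in the smallest (13 mm); all seated (heights 3 mm), upright (0.12 rad), released, at rest; dish and cutter moved under 20 mm (((horizontal distance between wide_tin_center and large_holder_floor below 0.013 m and horizontal distance between flat_tin_center and wide_tin_center below 0.015 m and height (world z) of wide_tin_center between 0.012 and 0.018 m and height (world z) of flat_tin_center between 0.033 and 0.039 m) or (horizontal distance between flat_tin_center and large_holder_floor below 0.013 m and horizontal distance between wide_tin_center and flat_tin_center below 0.015 m and height (world z) of flat_tin_center between 0.011 and 0.017 m and height (world z) of wide_tin_center between 0.032 and 0.038 m)) and horizontal distance between tall_tin_center and medium_holder_floor below 0.013 m and height (world z) of tall_tin_center between 0.02 and 0.026 m and horizontal distance between small_tin_center and small_holder_floor below 0.013 m and height (world z) of small_tin_center between 0.014 and 0.02 m and angle between each of wide_tin_center, flat_tin_center, tall_tin_center, small_tin_center's own z axis and vertical below 0.12 rad and linear speed of each of wide_tin, flat_tin, tall_tin, small_tin below 0.02 m/s); the robot touches nothing.
It fails at once if the open dish is pushed more than 20 mm from its place (distance of open_dish from where it was at the start of the episode above 0.02 m).
It fails at once if the milling cutter is pushed more than 20 mm from its place (distance of milling_cutter from where it was at the start of the episode above 0.02 m).
It also fails if it takes over 109 s, if anything falls off the work surface, if the arm or the gripper's body presses on something with over 40 N, if the wrist force passes 120 N, or if a joint passes its speed limit or range.

## Working session

There is one attempt and no reset: what is moved stays moved. The work goes in short steps, Python scripts to look and compute and a tool call to move; the robot and the scene stay as the last step left them, time stands still between calls to the robot, and variables do not carry over. Pictures are saved under pics/ and viewed, and the job is handed in when it is done.

Besides the shell and the picture viewer there is one more tool, called after ">>>" as name(argument=value, ...) on one line, values as JSON. carry_out: Moves the arm, as the interface text tells. Its arguments: {"type":"object","properties":{"series":{"type":"array","items":{"type":"array","items":{"type":"array","items":{"type":"number"}}}},"squeeze":{"type":"number"}},"required":["series"]}

```bash
mkdir -p pics; ls; python3 - <<'E'
from plant import bot
import cv2,numpy as np
s=bot.state();print(s)
for n in("top","side"):
    im,d=bot.capture(n);c=bot.get_calibration(n);print(n,c)
    np.savez(f'pics/{n}0.npz',im=im,d=d,**{k:c[k] for k in c});cv2.imwrite(f'pics/{n}0.png',cv2.resize(im,(800,600),interpolation=cv2.INTER_CUBIC))
E
```

```text
pics
{'time_s': 0.0, 'qpos': array([-1.30449317e+00,  5.28480524e-01,  1.43388242e+00, -1.20354700e-05,
        1.18138171e+00, -1.78507719e-01]), 'qvel': array([ 0.00032497,  0.00055189,  0.00206311, -0.00022359,  0.00097604,
        0.00115753]), 'joint_efforts': array([ 3.93608170e-04, -4.40040565e+01, -1.76592082e+01,  6.33374671e-02,
        5.82530466e-02, -1.66515920e-04]), 'eef_pos': array([ 0.26875611, -0.56346776,  0.22156913]), 'eef_rot': array([ 9.75368619e-01,  2.20578555e-01, -5.27781842e-05, -1.07472004e-03]), 'contact_force': array([ 0.17627674, -0.4786641 , -0.1516939 ]), 'wrist_torque': array([0.01445159, 0.03678804, 0.02934142]), 'finger_gap': 0.0867144120629313}
top {'fx': 435.1736445244822, 'fy': 435.1736445244822, 'cx': 252.89227520906596, 'cy': 192.68038702081418, 'world_to_cam': array([[-0.02493629, -0.99955337,  0.01646952, -0.10079613],
       [-0.98354645,  0.02158164, -0.17936168,  0.56541725],
       [ 0.17892613, -0.02067116, -0.98364533,  1.46151918],
       [ 0.        ,  0.        ,  0.        ,  1.        ]])}
side {'fx': 389.37727585344425, 'fy': 389.37727585344425, 'cx': 249.73788539491676, 'cy': 191.10748011450758, 'world_to_cam': array([[-0.95366589, -0.30085644,  0.0026011 ,  0.50212153],
       [-0.2263265 ,  0.71166822, -0.66505989,  0.22188641],
       [ 0.19823643, -0.63483363, -0.7467855 ,  1.22584529],
       [ 0.        ,  0.        ,  0.        ,  1.        ]])}
```

View pics/top0.png

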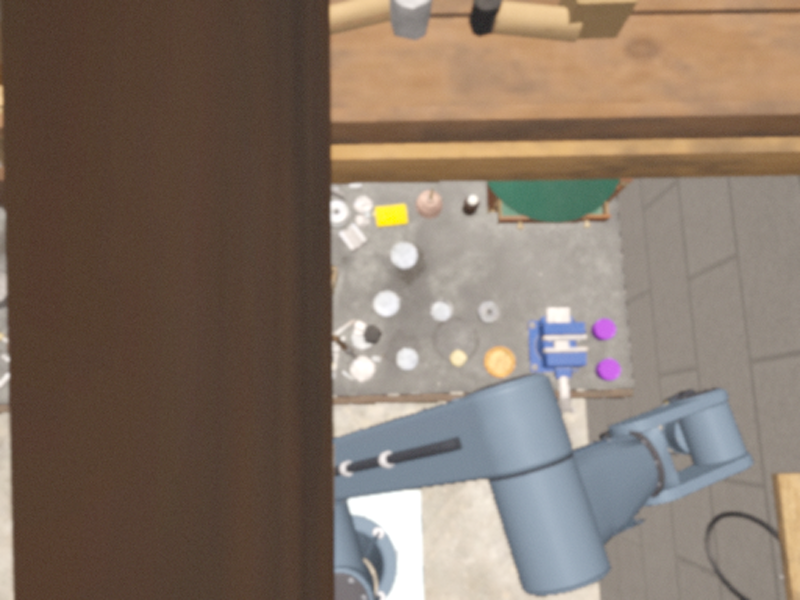

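View pics/side0.png

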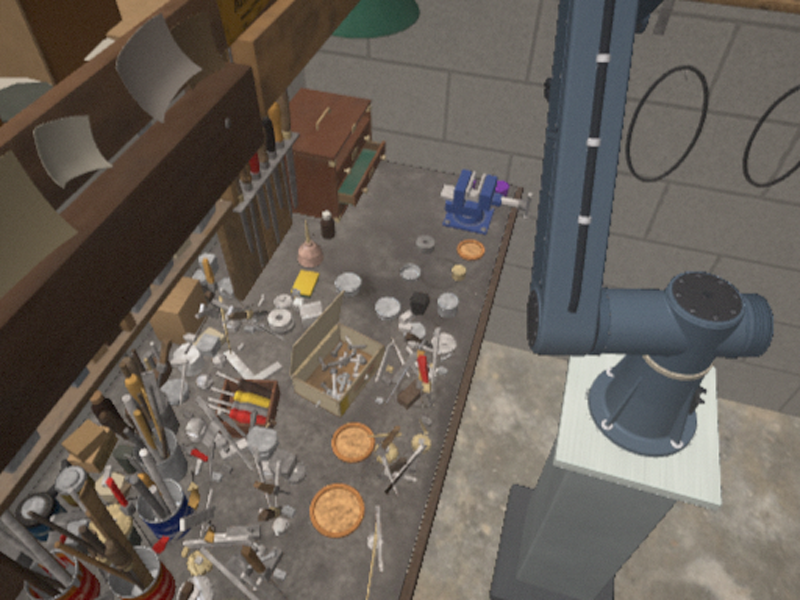

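The top view shows the tins at the lower centre: roughly (404,255), (386,303), (441,311), (407,358), with brass at (458,357), the cutter at (488,311) and the small holder at (500,361). The side view shows the large holder at (337,510) and the medium one at (353,442). I'll enlarge both.

```bash
cat > h.py <<'E'
import numpy as np,cv2
def load(n): return dict(np.load(f'pics/{n}.npz'))
def dep(c,u,v,z=None,d=None):
    W=c['world_to_cam'];R=W[:3,:3];t=W[:3,3]
    r=np.array([(u-c['cx'])/c['fx'],(v-c['cy'])/c['fy'],1.])
    o=-R.T@t;rw=R.T@r
    if z is not None: k=(z-o[2])/rw[2]
    else: k=d
    return o+k*rw
def crop(im,x0,y0,x1,y1,f,name):
    o=cv2.resize(im[y0:y1,x0:x1],None,fx=f,fy=f,interpolation=cv2.INTER_CUBIC);cv2.imwrite(f'pics/{name}.png',o);print(o.shape)
E
python3 - <<'E'
from h import *
a=load('top0');b=load('side0')
crop(a['im'],210,140,370,260,5,'topc')
crop(b['im'],190,100,350,220,5,'sidec1')
crop(b['im'],180,250,300,350,6,'sidec2')
E
```

```text
(600, 800, 3)
(600, 800, 3)
(600, 720, 3)
```

View pics/topc.png

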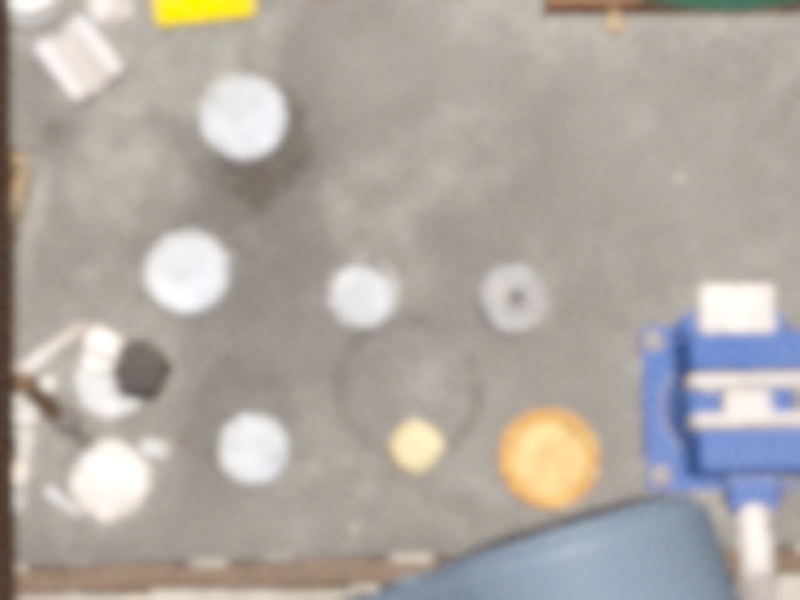

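View pics/sidec1.png

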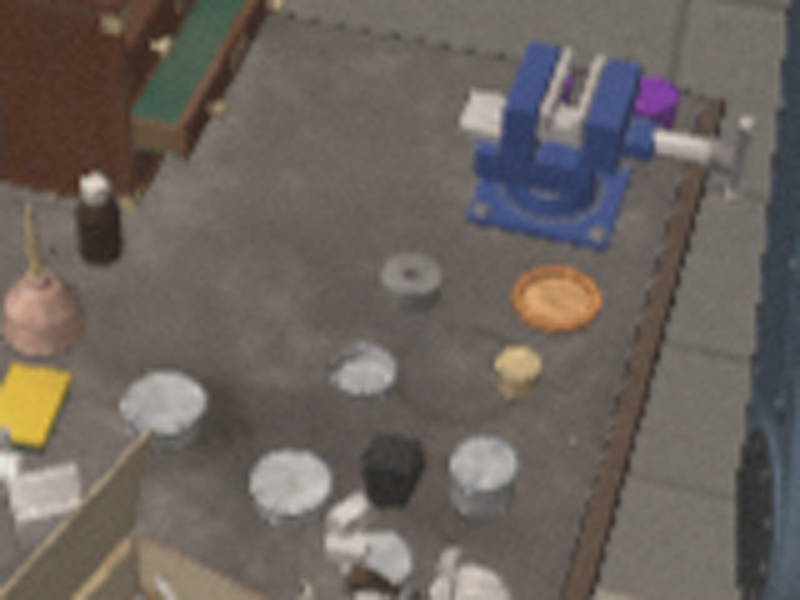

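View pics/sidec2.png

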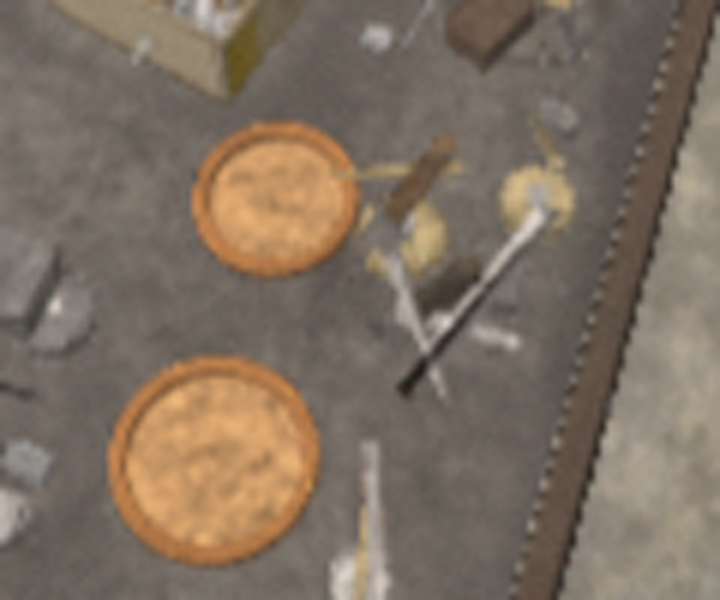

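```bash
python3 - <<'E'
from h import *
a=load('top0');b=load('side0')
T=dict(A=(243,117,.022),B=(187,271,.022),dish=(362,296,.016),tall=(254,449,.038),brass=(417,445,.026),hold=(550,457,.010),cut=(514,298,.02))
S=dict(A=(163,402,.022),B=(290,482,.022),dish=(364,369,.016),tall=(483,464,.038),brass=(518,364,.026),hold=(557,298,.01),cut=(411,275,.02))
for k in T:
    u,v,z=T[k];u=210+(u-2)/5;v=140+(v-2)/5
    d=a['d'][int(round(v)),int(round(u))]
    u2,v2,z=S[k];u2=190+(u2-2)/5;v2=100+(v2-2)/5;d2=b['d'][int(round(v2)),int(round(u2))]
    print(k,*[np.round(x,4) for x in(dep(a,u,v,z),dep(a,u,v,d=d),dep(b,u2,v2,z),dep(b,u2,v2,d=d2))])
for n,(u,v) in dict(med=(275,198),large=(214,459)).items():
    u=180+(u-2.5)/6;v=250+(v-2.5)/6;print(n,u,v,dep(b,u,v,.01),dep(b,u,v,d=b['d'][int(round(v)),int(round(u))]))
# height map in the side view on world grid: clutter near holders
H,Wd=b['d'].shape
vv,uu=np.mgrid[:H,:Wd]
R=b['world_to_cam'][:3,:3];t=b['world_to_cam'][:3,3]
d=b['d'];P=np.stack([(uu-b['cx'])/b['fx']*d,(vv-b['cy'])/b['fy']*d,d],-1)
Pw=(P-t)@R
np.save('pics/side_pw.npy',Pw)
img=np.zeros((600,800),np.float32)
m=(d>0)&(Pw[...,0]>.3)&(Pw[...,0]<.8)&(abs(Pw[...,1])<.7)
for x0 in np.arange(.34,.70,.02):
    print('%.2f'%x0,end=' ')
    for y0 in np.arange(.56,-.2,-.02):
        q=m&(abs(Pw[...,0]-x0)<.01)&(abs(Pw[...,1]-y0)<.01)
        print('%3d'%(1000*np.max(Pw[...,2][q]) if q.any() else -99),end=' ')
    print()
print(' y '+' '.join('%3d'%round(100*y) for y in np.arange(.56,-.2,-.02)))
E
```

```text
A [ 0.6763 -0.1364  0.022 ] [ 0.6769 -0.1365  0.0195] [ 0.6747 -0.1339  0.022 ] [ 0.6773 -0.14    0.015 ]
B [ 0.5648 -0.0937  0.022 ] [ 0.5659 -0.0937  0.0158] [ 0.5623 -0.0881  0.022 ] [ 0.5627 -0.0895  0.0203]
dish [ 0.5451 -0.2178  0.016 ] [ 0.5478 -0.2192 -0.0008] [ 0.5452 -0.2167  0.016 ] [ 5.492e-01 -2.322e-01 -4.000e-04]
tall [ 0.4358 -0.1371  0.038 ] [ 0.4361 -0.1372  0.0348] [ 0.434  -0.1319  0.038 ] [ 0.4351 -0.1386  0.0304]
brass [ 0.4371 -0.2514  0.026 ] [ 0.4376 -0.2519  0.0213] [ 0.4349 -0.247   0.026 ] [ 0.4356 -0.2522  0.0208]
hold [ 0.428  -0.3468  0.01  ] [ 0.4284 -0.3476  0.0058] [ 0.4247 -0.3424  0.01  ] [ 0.4257 -0.35    0.0028]
cut [ 0.5406 -0.3254  0.02  ] [ 0.5447 -0.3294 -0.0052] [ 0.5379 -0.3226  0.02  ] [ 0.5397 -0.3303  0.0126]
med 225.41666666666666 282.5833333333333 [0.52435019 0.24870789 0.01      ] [0.52578941 0.24555105 0.00364771]
large 215.25 326.0833333333333 [0.50580982 0.38245552 0.01      ] [0.50764171 0.37921336 0.00123241]
0.34 -99 -99 -99 -99   0   1   1   0   1   1   0   1   0   0   1   0   0   0   0   0   0   0   1   0   1   0   0  -1   0  
[... 2176 characters left out ...]
85 776 771  34 170 173 172 173 -99   1   0   1   1   2   3   0   0   1 
0.64  61  85 836 837 837 836 836 836 836 836 836 836 836 836   2   4 761 764   0  57   4 171 173 175 172 161 144 117 -99   2   3   1   0   2  20  18   1   1 
0.66  61 100 106  99 822 823 823   4   2 816 126 819 819 819 819 818   0   2   1 172 172 171 141 120  88  77 -99 -99 -99   0   0   2   0  21  23  21  19   2 
0.68  58 164 169 137 823 823 821 877 872 864 856 848 840 819 819 818  30   1   0 103  94  75  53 -99 -99 -99 -99 -99 -99 -99 -99 -99   4  22  21  21  22   0 
 y  56  54  52  50  48  46  44  42  40  38  36  34  32  30  28  26  24  22  20  18  16  14  12  10   8   6   4   2   0  -2  -4  -6  -8 -10 -12 -14 -16 -18
```

The top and side estimates agree to 3–5 mm, and all heights and sizes are plausible. A is the wide tin at (0.676,-0.136) and B the flat tin at (0.564,-0.093). First I'll square the tool with the world and move towards the tins.

>>> carry_out(series=[[[0,0,0.111,0,0,0,1],[0,0,0.111,0,0,0,1],[0,0,0.111,0,0,0,1],[0,0,0.112,0,0,0,1],[0,0,0,0.026,-0.03,0,1],[0,0,0,0.026,-0.03,0,1],[0,0,0,0.026,-0.03,0,1],[0,0,0,0.026,-0.03,0,1]]])

```text
time_s: 0.77
eef_pos: [0.3734, -0.4427, 0.222]
eef_rot: [1.0, -0.001, -0.0, -0.001]
contact_force: [-0.3, -0.1, -0.4]
finger_gap: 0.087
```

>>> carry_out(series=[[[0,0,0,0.025,-0.032,0,1],[0,0,0,0.025,-0.032,0,1],[0,0,0,0.025,-0.032,0,1],[0,0,0,0.025,-0.032,0,1],[0,0,0,0.025,-0.032,0,1],[0,0,0,0.025,-0.032,0,1],[0,0,0,0.0,0,0,1],[0,0,0,0,0,0,1]]])

```text
time_s: 1.43
eef_pos: [0.5238, -0.2499, 0.2221]
eef_rot: [1.0, 0.002, -0.0, -0.0]
contact_force: [-0.5, -0.1, 0.4]
finger_gap: 0.0869
```

```bash
cat >> h.py <<'E'
def wray(c,u,v):
    W=c['world_to_cam'];R=W[:3,:3];o=-R.T@W[:3,3]
    du,dv=(u-c['cx']),(v-c['cy']);a=np.hypot(du/c['fx'],dv/c['fy']);ph=np.arctan2(dv/c['fy'],du/c['fx'])
    return o,R.T@np.array([np.sin(a)*np.cos(ph),np.sin(a)*np.sin(ph),np.cos(a)])
def wz(c,u,v,z):
    o,r=wray(c,u,v);return o+r*(z-o[2])/r[2]
def wproj(c,P):
    W=c['world_to_cam'];p=W[:3,:3]@np.array(P)+W[:3,3];a=np.arctan2(np.hypot(p[0],p[1]),p[2]);ph=np.arctan2(p[1],p[0])
    return c['cx']+c['fx']*a*np.cos(ph),c['cy']+c['fy']*a*np.sin(ph)
def snap(name,tag):
    from plant import bot
    c=bot.get_calibration(name);im,d=bot.capture(name)
    np.savez(f'pics/{tag}.npz',im=im,d=d,**{k:c[k] for k in c});cv2.imwrite(f'pics/{tag}.png',cv2.resize(im,(800,600),interpolation=cv2.INTER_CUBIC))
    return im,d,c
def st():
    from plant import bot
    s=bot.state();print('t %.2f'%s['time_s'],'p',np.round(s['eef_pos'],4),'q',np.round(s['eef_rot'],3),'F',np.round(s['contact_force'],1),'gap %.4f'%s['finger_gap'],'J',np.round(s['qpos'],2))
    return s
E
python3 - <<'E'
from h import *
st();im,d,c=snap('wrist','w1');print(c)
E
```

```text
t 1.43 p [ 0.5238 -0.2499  0.2221] q [ 1.     0.002 -0.    -0.   ] F [-0.5 -0.1  0.4] gap 0.0869 J [-0.64  0.47  1.55 -0.    1.13  0.93]
{'fx': 297.3186396354542, 'fy': 297.3186396354542, 'cx': 257.5090010197828, 'cy': 187.63655605683147, 'world_to_cam': array([[ 5.06347039e-03, -9.99986793e-01, -8.80621653e-04,
        -2.53557100e-01],
       [-9.59555121e-01, -5.10661892e-03,  2.81474496e-01,
         4.68378634e-01],
       [-2.81475276e-01, -5.80232760e-04, -9.59568305e-01,
         5.39321212e-01],
       [ 0.00000000e+00,  0.00000000e+00,  0.00000000e+00,
         1.00000000e+00]])}
```

View pics/w1.png

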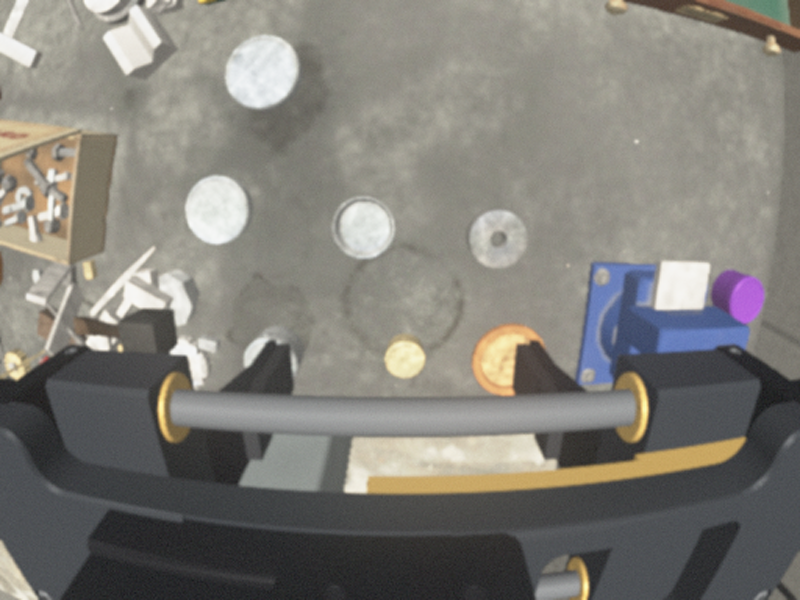

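The wrist view shows the wide tin at (262,72), flat tin at (217,210), dish at (364,228), cutter at (498,239), brass tin at (405,357) and small holder at (508,360). I'll cross-check these against the other cameras.

```bash
python3 - <<'E'
from h import *
c=load('w1')
for n,(u,v,z) in dict(A=(262,72,.022),B=(217,209,.02),dish=(364,228,.014),cut=(498,239,.02),brass=(405,356,.026),hold=(509,360,.01)).items():
    s=.64; print(n,np.round(wz(c,(u+.5)*s-.5,(v+.5)*s-.5,z),4))
# edges for diameter
for n,p in dict(A=((225,72),(299,72)),B=((185,209),(249,209))).items():
    q=[wz(c,(u+.5)*.64-.5,(v+.5)*.64-.5,.021) for u,v in p];print(n,np.linalg.norm(q[0]-q[1]))
crop(c['im'],110,10,270,130,5,'w1c')
a=load('top0');print(a['d'][100:300:40,100:230:20])
E
```

```text
A [ 0.6778 -0.1389  0.022 ]
B [ 0.5676 -0.0966  0.02  ]
dish [ 0.5485 -0.2196  0.014 ]
cut [ 0.5415 -0.3278  0.02  ]
brass [ 0.442  -0.2533  0.026 ]
hold [ 0.4304 -0.3473  0.01  ]
A 0.06278770599330827
B 0.059047538293495135
(600, 800, 3)
[[0.         0.         0.         0.05832211 0.07864621 0.1157611
  0.8123322 ]
 [0.         0.         0.         0.05897754 0.07730207 0.11405648
  1.5763416 ]
 [0.         0.         0.         0.05844892 0.07584651 0.10924901
  1.5822164 ]
 [0.         0.         0.         0.05688712 0.07524913 0.1085555
  1.4922984 ]
 [0.         0.         0.         0.05660878 0.07409482 0.10611565
  2.413278  ]]
```

View pics/w1c.png

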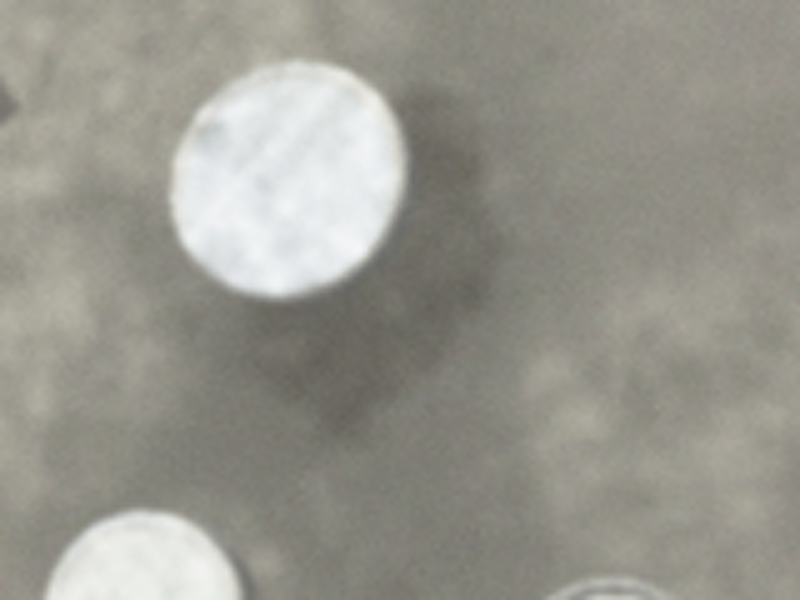

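>>> carry_out(series=[[[0,0,0,0.03,-0.0225,0,1],[0,0,0,0.031,-0.0225,0,1],[0,0,0,0.031,-0.0225,0,1],[0,0,0,0.031,-0.0225,0,1],[0,0,0,0.03,-0.022,0.01,1],[0,0,0,0,0,0.037,1],[0,0,0,0,0,0.037,1],[0,0,0,0,0,0.037,1]]])

```text
time_s: 2.15
eef_pos: [0.6761, -0.142, 0.1004]
eef_rot: [1.0, -0.001, 0.001, 0.001]
contact_force: [1.0, -0.2, -0.4]
finger_gap: 0.0872
```

```bash
python3 - <<'E'
from h import *
st();im,d,c=snap('wrist','w2');print(wproj(c,(.677,-.1375,.022)),'in 800:',np.array(wproj(c,(.677,-.1375,.022)))*1.5625)
E
```

```text
t 2.15 p [ 0.6761 -0.142   0.1004] q [ 1.    -0.001  0.001  0.001] F [ 1.  -0.2 -0.4] gap 0.0872 J [-0.37  0.75  1.35 -0.    1.04  1.2 ]
(np.float64(250.8101863963717), np.float64(195.62306865931546)) in 800: [391.89091624 305.66104478]
```

View pics/w2.png

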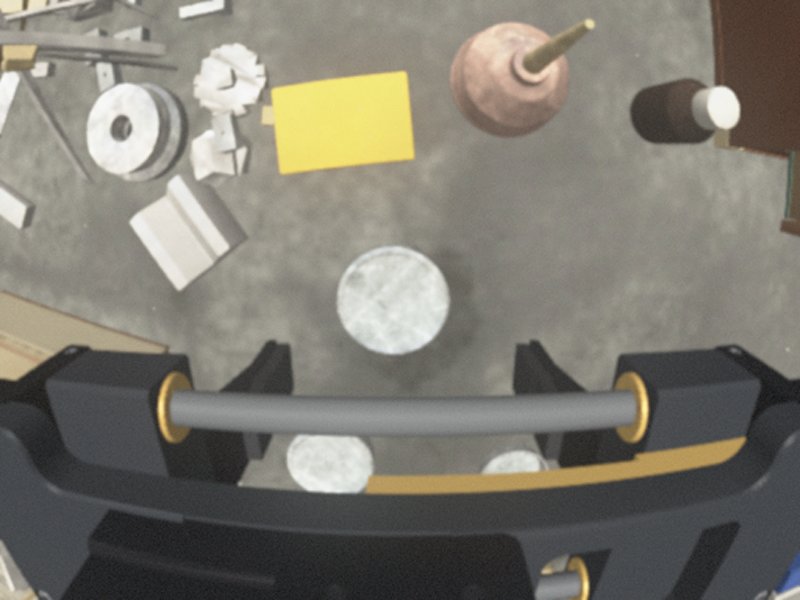

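The wide tin is centred at (393,299), about 3 mm farther in x than predicted. I'll correct for that, descend and grip.

>>> carry_out(series=[[[0,0,0,0.003,-0.0042,0.02,1],[0,0,0,0,0,0.035,1],[0,0,0,0,0,0.0265,1],[0,0,0,0,0,0.01,1],[0,0,0,0,0,0,1],[0,0,0,0,0,0,0.3],[0,0,0,0,0,0,0.3],[0,0,0,0,0,0,0.3]]], squeeze=25)

```text
time_s: 2.87
eef_pos: [0.6807, -0.1371, 0.0126]
eef_rot: [1.0, -0.0, 0.002, 0.001]
contact_force: [0.5, 0.5, 0.3]
finger_gap: 0.0738
```

>>> carry_out(series=[[[0,0,0,0,0,0,0.3],[0,0,0,0,0,0,0.3],[0,0,0,0,0,0,0.3]]])

```text
time_s: 3.12
eef_pos: [0.6799, -0.1363, 0.0117]
eef_rot: [1.0, -0.0, 0.001, 0.0]
contact_force: [-0.8, 0.1, 5.1]
finger_gap: 0.0616
```

>>> carry_out(series=[[[0,0,0,0,0,-0.01,0.3],[0,0,0,0,0,-0.036,0.3],[0,0,0,0,0,-0.037,0.3],[0,0,0,0,0,-0.037,0.3],[0,0,0,0,0,-0.037,0.3],[0,0,0,0,0,-0.037,0.3],[0,0,0,0,0,-0.035,0.3],[0,0,0,0,0,0,0.3]]])

```text
time_s: 3.78
eef_pos: [0.6834, -0.1373, 0.2492]
eef_rot: [1.0, 0.0, 0.008, 0.003]
contact_force: [0.7, -1.0, 1.0]
finger_gap: 0.0612
```

>>> carry_out(series=[[[0,0,0,-0.0177,-0.0352,0,0.3],[0,0,0,-0.0177,-0.0352,0,0.3],[0,0,0,-0.0177,-0.0352,0,0.3],[0,0,0,-0.0177,-0.0352,0,0.3],[0,0,0,-0.0177,-0.0352,0,0.3],[0,0,0,-0.0177,-0.0352,0,0.3],[0,0,0,-0.0177,-0.0352,0,0.3]]])

```text
time_s: 4.37
eef_pos: [0.5536, 0.112, 0.2393]
eef_rot: [1.0, -0.0, -0.0, -0.0]
contact_force: [-0.6, 0.9, -1.1]
finger_gap: 0.0615
```

>>> carry_out(series=[[[0,0,0,-0.0177,-0.0352,0,0.3],[0,0,0,-0.0177,-0.0352,0,0.3],[0,0,0,-0.0177,-0.0352,0,0.3],[0,0,0,-0.0177,-0.0352,0,0.3],[0,0,0,-0.0177,-0.0352,0,0.3],[0,0,0,-0.0177,-0.0352,0,0.3],[0,0,0,0,0,0,0.3],[0,0,0,0,0,0,0.3]]])

```text
time_s: 5.03
eef_pos: [0.4473, 0.3233, 0.2392]
eef_rot: [1.0, 0.002, -0.0, 0.0]
contact_force: [0.9, -0.3, -0.6]
finger_gap: 0.0614
```

```bash
python3 - <<'E'
from h import *
st();im,d,c=snap('wrist','w3')
for p in((.525,.246,.01),(.506,.38,.01)):print(np.array(wproj(c,p))*1.5625)
E
```

```text
t 5.03 p [0.4473 0.3233 0.2392] q [ 1.     0.002 -0.     0.   ] F [ 0.9 -0.3 -0.6] gap 0.0614 J [ 0.42  0.41  1.6  -0.    1.13  1.99]
[493.03364506 164.20224503]
[334.26602195 184.98256235]
```

View pics/w3.png

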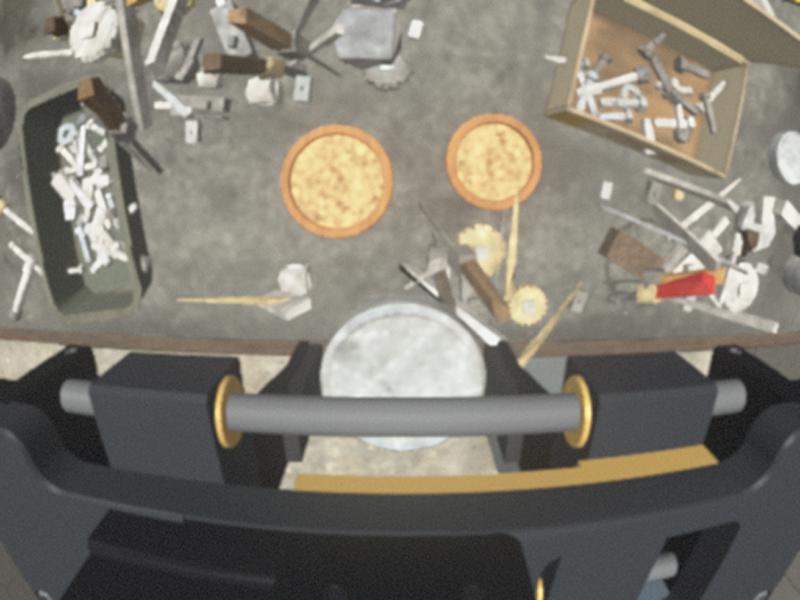

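The wide tin is held level. The large holder is at (337,181), the medium one at (494,161).

```bash
python3 - <<'E'
from h import *
c=load('w3')
for n,(u,v,z) in dict(large=(337,181,.01),med=(494,161.5,.01)).items():
    s=.64; print(n,np.round(wz(c,(u+.5)*s-.5,(v+.5)*s-.5,z),4))
hsv=cv2.cvtColor(c['im'],cv2.COLOR_BGR2HSV)
m=cv2.inRange(hsv,(8,90,120),(25,255,255));m[:60]=0
m=cv2.morphologyEx(m,cv2.MORPH_CLOSE,np.ones((5,5)))
n,l,s,ce=cv2.connectedComponentsWithStats(m)
for i in range(1,n):
    if s[i,4]>1500:
        cn,_=cv2.findContours((l==i).astype(np.uint8),0,1);e=cv2.fitEllipse(max(cn,key=len));print(s[i],e,wz(c,*e[0],.01))
E
```

```text
large [0.5096 0.3779 0.01  ]
med [0.5276 0.2455 0.01  ]
[ 285   73   62   62 2914] ((315.595703125, 103.13896942138672), (60.40182113647461, 61.658355712890625), 129.61866760253906) [0.5276101 0.2459894 0.01     ]
[ 179   80   73   72 4002] ((215.279541015625, 115.5778579711914), (71.36174774169922, 71.91609191894531), 38.156097412109375) [0.50971373 0.37814821 0.01      ]
[ 188  284  271   32 3316] ((329.898193359375, 302.8913879394531), (20.14518165588379, 266.6175231933594), 86.07393646240234) [0.20923045 0.19888724 0.01      ]
```

```bash
python3 - <<'E'
from h import *
c=load('w3')
for v in (302,448,375): print(wz(c,404*.64,v*.64,.249))
for u in (319,487): print(wz(c,u*.64,375*.64,.249))
E
```

```text
[0.4777959  0.32171498 0.249     ]
[0.41674455 0.32131625 0.249     ]
[0.44966997 0.32153631 0.249     ]
[0.44913892 0.35311297 0.249     ]
[0.44945674 0.29067695 0.249     ]
```

>>> carry_out(series=[[[0,0,0,0.02,-0.018,0,0.3],[0,0,0,0.02,-0.018,0,0.3],[0,0,0,0.0215,-0.0187,0.01,0.3],[0,0,0,0,0,0.04,0.3],[0,0,0,0,0,0.04,0.3],[0,0,0,0,0,0.04,0.3],[0,0,0,0,0,0.03,0.3],[0,0,0,0,0,0,0.3]]])

```text
time_s: 5.75
eef_pos: [0.5069, 0.3718, 0.0721]
eef_rot: [1.0, -0.002, -0.007, 0.003]
contact_force: [-1.3, -0.5, -0.9]
finger_gap: 0.0617
```

```bash
python3 - <<'E'
from h import *
st();snap('wrist','w4');snap('side','s4')
b=load('s4');crop(b['im'],160,250,280,350,6,'s4c')
E
```

```text
t 5.75 p [0.5069 0.3718 0.0721] q [ 1.    -0.002 -0.007  0.003] F [-1.3 -0.5 -0.9] gap 0.0617 J [ 0.46  0.73  1.53 -0.    0.9   2.03]
(600, 720, 3)
```

View pics/w4.png

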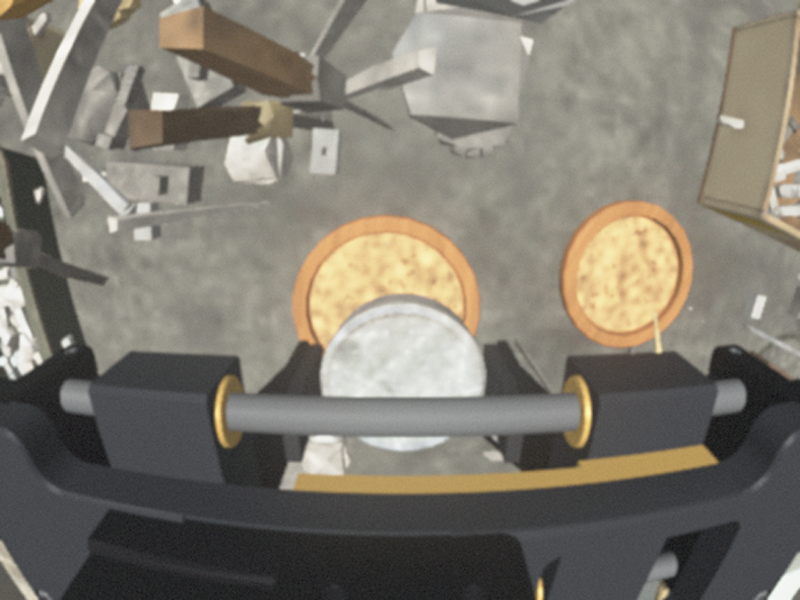

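View pics/s4c.png

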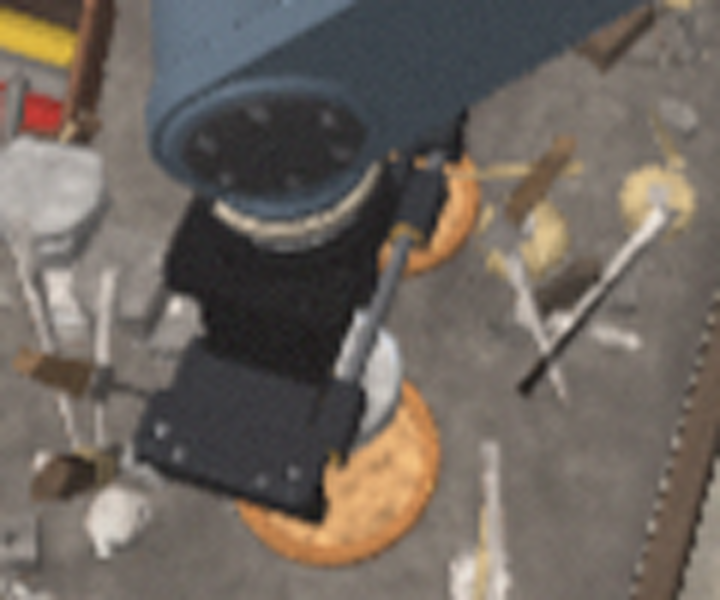

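```bash
python3 - <<'E'
from h import *
st()
c=load('w4');s=.64
for u,v in((387,303),(387,217),(294,303),(480,303),(628,273)): print(wz(c,u*s,v*s,.01))
print(np.array(wproj(c,(.509,.378,.01)))/s)
E
```

```text
t 5.85 p [0.5111 0.3747 0.0784] q [ 1.    -0.001 -0.001  0.001] F [1.4 0.7 0.5] gap 0.0617 J [ 0.46  0.72  1.52 -0.    0.9   2.03]
[0.51353509 0.37799861 0.01      ]
[0.55743673 0.37752641 0.01      ]
[0.51366632 0.42625045 0.01      ]
[0.51326316 0.33026263 0.01      ]
[0.52964467 0.2474525  0.01      ]
[387.11139736 311.41198323]
```

>>> carry_out(series=[[[0,0,0,-0.003,-0.004,0.01,0.3],[0,0,0,0,0,0.02,0.3],[0,0,0,0,0,0.02,0.3],[0,0,0,0,0,0.009,0.3],[0,0,0,0,0,0.003,0.3],[0,0,0,0,0,0,0.3],[0,0,0,0,0,0,0.3]]])

```text
time_s: 6.43
eef_pos: [0.5086, 0.3809, 0.0185]
eef_rot: [1.0, -0.0, 0.001, -0.001]
contact_force: [0.3, -0.5, -1.3]
finger_gap: 0.0613
```

>>> carry_out(series=[[[0,0,0,0,0.002,0.0015,0.3],[0,0,0,0,0,0,0.3],[0,0,0,0,0,0,0.3]]])

```text
time_s: 6.68
eef_pos: [0.5079, 0.3784, 0.0163]
eef_rot: [1.0, -0.0, 0.001, -0.0]
contact_force: [0.4, 0.9, -0.5]
finger_gap: 0.062
```

>>> carry_out(series=[[[0,0,0,0,0,0.0005,0.3],[0,0,0,0,0,0,0.8],[0,0,0,0,0,0,1],[0,0,0,0,0,0,1],[0,0,0,0,0,0,1],[0,0,0,0,0,-0.015,1],[0,0,0,0,0,-0.035,1],[0,0,0,0,0,-0.04,1]]])

```text
time_s: 7.35
eef_pos: [0.5055, 0.3772, 0.1032]
eef_rot: [1.0, -0.0, -0.003, 0.002]
contact_force: [1.1, 0.2, 0.1]
finger_gap: 0.087
```

>>> carry_out(series=[[[0,0,0,0,0,-0.04,1],[0,0,0,-0.01,0,-0.04,1],[0,0,0,-0.03,0,-0.02,1],[0,0,0,-0.02,0,0,1],[0,0,0,0,0,0,1]]])

```text
time_s: 7.77
eef_pos: [0.4436, 0.3784, 0.2069]
eef_rot: [1.0, 0.001, -0.001, -0.0]
contact_force: [-0.4, -0.3, -0.2]
finger_gap: 0.0871
```

```bash
python3 - <<'E'
from h import *
st();im,d,c=snap('wrist','w5');st()
print(np.array(wproj(c,(.509,.378,.026)))/.64)
E
```

```text
t 7.77 p [0.4436 0.3784 0.2069] q [ 1.     0.001 -0.001 -0.   ] F [-0.4 -0.3 -0.2] gap 0.0871 J [0.51 0.49 1.56 0.   1.1  2.08]
t 7.82 p [0.4456 0.3783 0.206 ] q [ 1.     0.001 -0.    -0.   ] F [ 0.8 -1.2  0.3] gap 0.0872 J [0.51 0.49 1.55 0.   1.09 2.08]
[401.63774784 178.54795163]
```

View pics/w5.png

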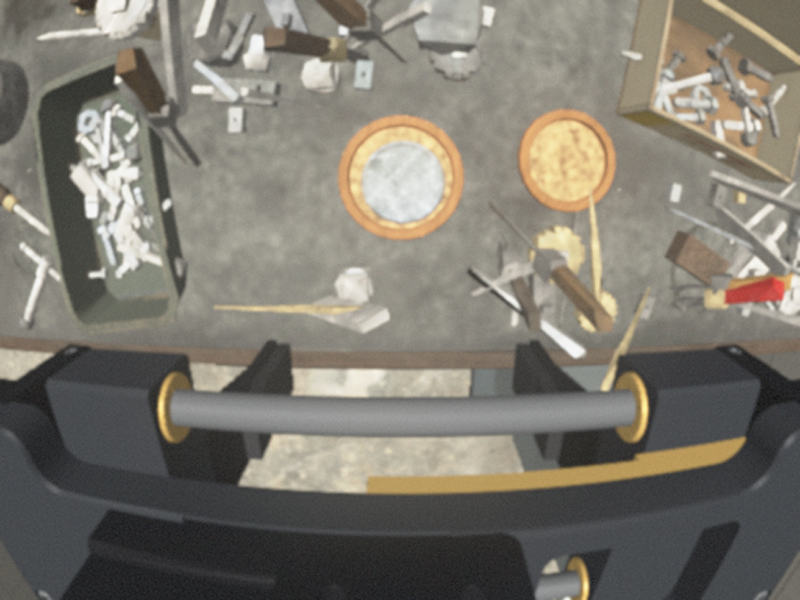

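```bash
python3 - <<'E'
from h import *
c=load('w5');s=.64
print(wz(c,403.5*s,181*s,.026),wz(c,401*s,177*s,.01),wz(c,568*s,160*s,.01))
E
```

```text
[0.50718298 0.37662826 0.026     ] [0.50957797 0.37852949 0.01      ] [0.52759224 0.24546354 0.01      ]
```

>>> carry_out(series=[[[0,0,0,0.01,0.0394,-0.003,1],[0,0,0,0.01,0.0394,-0.003,1],[0,0,0,0.01,0.0394,-0.003,1],[0,0,0,0.01,0.0394,-0.003,1],[0,0,0,0.01,0.0394,-0.003,1],[0,0,0,0.01,0.0394,-0.003,1],[0,0,0,0.01,0.0394,-0.003,1],[0,0,0,0.01,0.0394,-0.003,1]]])

```text
time_s: 8.48
eef_pos: [0.5284, 0.0605, 0.2284]
eef_rot: [1.0, -0.0, -0.0, 0.0]
contact_force: [0.2, 0.9, -0.4]
finger_gap: 0.0871
```

>>> carry_out(series=[[[0,0,0,0.01,0.0394,0,1],[0,0,0,0.01,0.0394,0,1],[0,0,0,0.01,0.0394,0,1],[0,0,0,0.01,0.0394,0,1],[0,0,0,0,0,0.035,1],[0,0,0,0,0,0.035,1],[0,0,0,0,0,0.02,1],[0,0,0,0,0,0,1]]])

```text
time_s: 9.15
eef_pos: [0.5642, -0.0946, 0.1335]
eef_rot: [1.0, -0.001, -0.005, -0.002]
contact_force: [-0.8, 1.2, -0.7]
finger_gap: 0.0872
```

```bash
python3 - <<'E'
from h import *
st();im,d,c=snap('wrist','w6');st()
print(np.array(wproj(c,(.566,-.0955,.02)))/.64)
E
```

```text
t 9.15 p [ 0.5642 -0.0946  0.1335] q [ 1.    -0.001 -0.005 -0.002] F [-0.8  1.2 -0.7] gap 0.0872 J [-0.36  0.58  1.64 -0.    0.93  1.21]
t 9.20 p [ 0.5659 -0.0948  0.1359] q [ 1.    -0.001 -0.003 -0.001] F [0.1 0.6 0.3] gap 0.0871 J [-0.36  0.58  1.64 -0.    0.93  1.21]
[402.62744408 284.74003082]
```

View pics/w6.png

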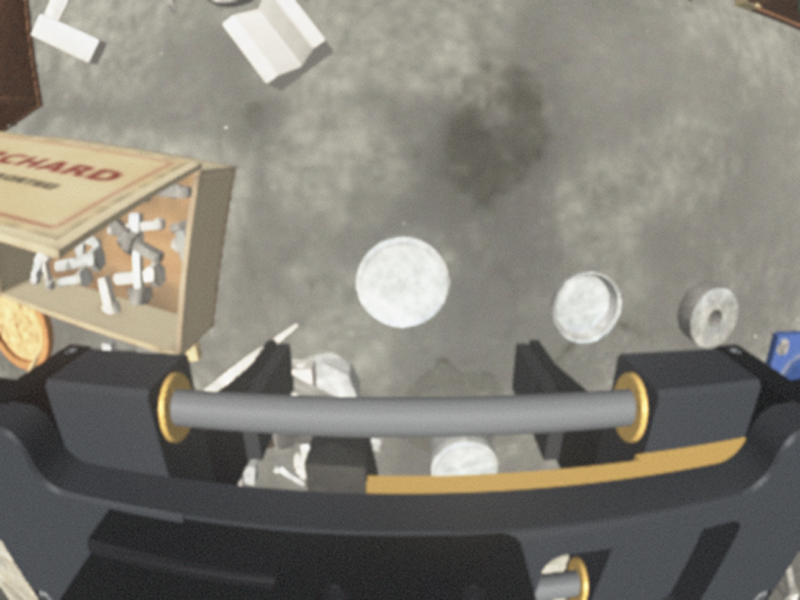

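>>> carry_out(series=[[[0,0,0,0.003,0.001,0.03,1],[0,0,0,0,0,0.038,1],[0,0,0,0,0,0.035,1],[0,0,0,0,0,0.018,1],[0,0,0,0,0,0.006,1],[0,0,0,0,0,0,1],[0,0,0,0,0,0,0.3],[0,0,0,0,0,0,0.3]]])

```text
time_s: 9.87
eef_pos: [0.5724, -0.0962, 0.0141]
eef_rot: [1.0, 0.0, 0.002, 0.001]
contact_force: [0.1, -0.2, 0.6]
finger_gap: 0.0801
```

>>> carry_out(series=[[[0,0,0,0,0,0,0.3],[0,0,0,0,0,0,0.3],[0,0,0,0,0,0,0.3],[0,0,0,0,0,0,0.3]]])

```text
time_s: 10.2
eef_pos: [0.5709, -0.0957, 0.013]
eef_rot: [1.0, -0.0, 0.001, 0.0]
contact_force: [-0.4, -0.5, 4.8]
finger_gap: 0.0576
```

>>> carry_out(series=[[[0,0,0,0,0,-0.01,0.3],[0,0,0,0,0,-0.036,0.3],[0,0,0,0,0,-0.037,0.3],[0,0,0,0,0,-0.037,0.3],[0,0,0,0,0,-0.037,0.3],[0,0,0,0,0,-0.037,0.3],[0,0,0,0,0,-0.035,0.3],[0,0,0,-0.0053,-0.02,0,0.3]]])

```text
time_s: 10.87
eef_pos: [0.571, -0.0797, 0.2498]
eef_rot: [1.0, -0.001, 0.009, 0.004]
contact_force: [1.4, -0.6, 0.1]
finger_gap: 0.0571
```

>>> carry_out(series=[[[0,0,0,-0.0053,-0.0394,0,0.3],[0,0,0,-0.0053,-0.0394,0,0.3],[0,0,0,-0.0053,-0.0394,0,0.3],[0,0,0,-0.0053,-0.0394,0,0.3],[0,0,0,-0.0053,-0.0394,0,0.3],[0,0,0,-0.0053,-0.0394,0,0.3],[0,0,0,-0.0053,-0.0394,0,0.3],[0,0,0,-0.0053,-0.0394,0,0.3]]])

```text
time_s: 11.53
eef_pos: [0.5217, 0.2415, 0.2417]
eef_rot: [1.0, -0.0, 0.0, 0.0]
contact_force: [0.9, -0.2, 0.0]
finger_gap: 0.0576
```

>>> carry_out(series=[[[0,0,0,-0.0053,-0.0394,0,0.3],[0,0,0,-0.0053,-0.0394,0,0.3],[0,0,0,-0.0053,-0.0394,0,0.3],[0,0,0,0,-0.018,0.02,0.3],[0,0,0,0,0,0.037,0.3],[0,0,0,0,0,0.037,0.3],[0,0,0,0,0,0.03,0.3],[0,0,0,0,0,0,0.3]]])

```text
time_s: 12.2
eef_pos: [0.5017, 0.3736, 0.1109]
eef_rot: [1.0, 0.0, -0.006, 0.003]
contact_force: [-0.4, -0.6, -0.8]
finger_gap: 0.0574
```

```bash
python3 - <<'E'
from h import *
im,d,c=snap('wrist','w7');st()
E
```

```text
t 12.25 p [0.504  0.3745 0.1141] q [ 1.     0.    -0.004  0.002] F [-0.6 -0.1 -0.7] gap 0.0574 J [ 0.46  0.67  1.51 -0.    0.97  2.03]
```

View pics/w7.png

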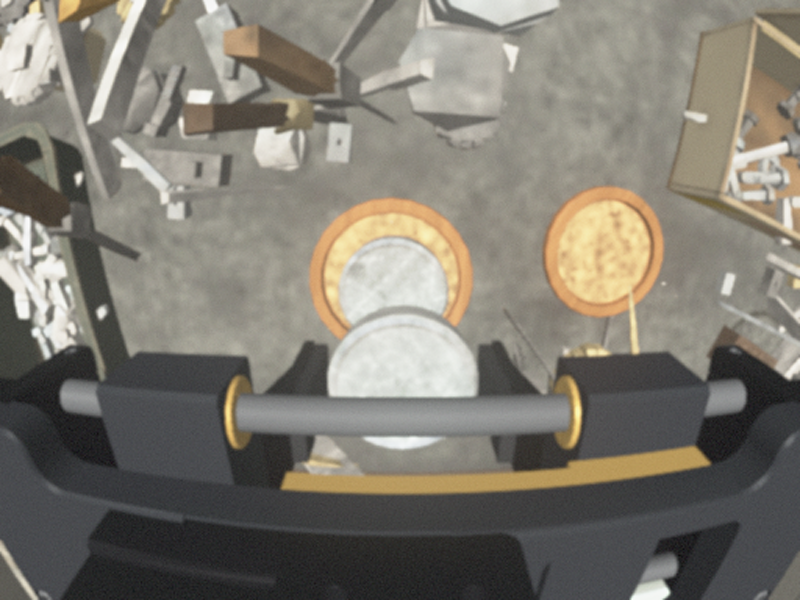

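```bash
python3 - <<'E'
from h import *
c=load('w7');s=.64
z=.1135+.007
for u,v in((403.5,309),(403.5,316),(328,378),(479,378)): print(wz(c,u*s,v*s,z))
print('wide',wz(c,394*s,237*s,.026),wz(c,339*s,290*s,.026),wz(c,448*s,290*s,.026))
st()
crop(c['im'],190,120,330,220,5,'w7c')
E
```

```text
[0.52984429 0.37210666 0.1205    ]
[0.52725516 0.37210249 0.1205    ]
[0.50264134 0.40013172 0.1205    ]
[0.50249268 0.34390239 0.1205    ]
wide [0.53835357 0.37645441 0.026     ] [0.5085445  0.40731733 0.026     ] [0.50848027 0.34646047 0.026     ]
t 12.25 p [0.504  0.3745 0.1141] q [ 1.     0.    -0.004  0.002] F [-0.6 -0.1 -0.7] gap 0.0574 J [ 0.46  0.67  1.51 -0.    0.97  2.03]
(500, 700, 3)
```

View pics/w7c.png

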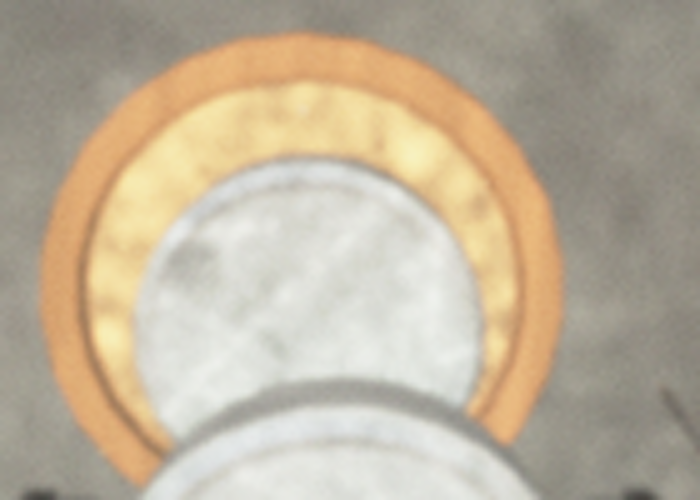

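>>> carry_out(series=[[[0,0,0,0.005,-0.003,0.01,0.3],[0,0,0,0,0,0.025,0.3],[0,0,0,0,0,0.02,0.3],[0,0,0,0,0,0.012,0.3],[0,0,0,0,0,0.005,0.3],[0,0,0,0,0,0,0.3],[0,0,0,0,0,0,0.3]]])

```text
time_s: 12.83
eef_pos: [0.5131, 0.3794, 0.0464]
eef_rot: [1.0, -0.0, 0.001, -0.001]
contact_force: [-0.1, 0.4, -0.6]
finger_gap: 0.0575
```

>>> carry_out(series=[[[0,0,0,-0.002,0.002,0.004,0.3],[0,0,0,0,0,0.0025,0.3],[0,0,0,0,0,0,0.3],[0,0,0,0,0,0,0.3]]])

```text
time_s: 13.17
eef_pos: [0.51, 0.3769, 0.0389]
eef_rot: [1.0, -0.0, 0.0, -0.0]
contact_force: [0.1, -0.3, -0.1]
finger_gap: 0.0574
```

>>> carry_out(series=[[[0,0,0,0,0,0,0.8],[0,0,0,0,0,0,1],[0,0,0,0,0,0,1],[0,0,0,0,0,0,1],[0,0,0,0,0,-0.015,1],[0,0,0,0,0,-0.035,1],[0,0,0,0,0,-0.04,1],[0,0,0,-0.02,0,-0.035,1]]])

```text
time_s: 13.83
eef_pos: [0.494, 0.3772, 0.1655]
eef_rot: [1.0, -0.001, 0.003, -0.001]
contact_force: [0.9, 1.0, 1.5]
finger_gap: 0.0865
```

>>> carry_out(series=[[[0,0,0,-0.025,0,-0.03,1],[0,0,0,-0.02,0,-0.02,1],[0,0,0,0,0,0,1]]])

```text
time_s: 14.08
eef_pos: [0.443, 0.3781, 0.2185]
eef_rot: [1.0, 0.001, 0.002, -0.002]
contact_force: [-1.0, 0.5, -0.1]
finger_gap: 0.0869
```

```bash
python3 - <<'E'
from h import *
im,d,c=snap('wrist','w8');st()
crop(c['im'],170,50,330,170,5,'w8c')
E
```

```text
t 14.13 p [0.4444 0.3778 0.2164] q [ 1.     0.001  0.002 -0.001] F [ 0.8  0.3 -0.5] gap 0.0870 J [0.51 0.48 1.55 0.   1.11 2.08]Traceback (most recent call last):
  File "<stdin>", line 3, in <module>
KeyError: 'im'
```

```bash
python3 - <<'E'
from h import *
c=load('w8');crop(c['im'],190,70,320,160,6,'w8c')
E
```

```text
(540, 780, 3)
```

View pics/w8c.png

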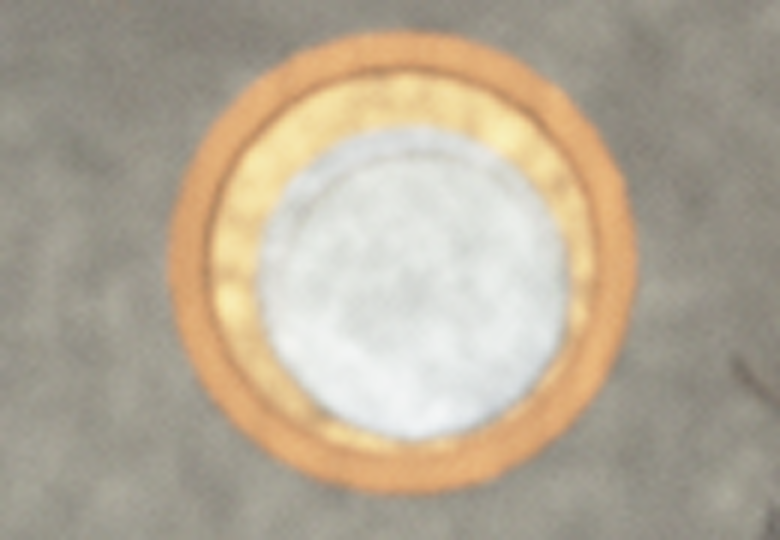

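```bash
python3 - <<'E'
from h import *
c=load('w8')
f=lambda u,v,z:np.round(wz(c,190+(u+.5)/6-.5,70+(v+.5)/6-.5,z)[:2],4)
print('flat bottom/right edge',f(415,438,.046),f(570,290,.046),'flat top/left',f(425,155,.046),f(283,290,.046))
print('wide far/left at z .026',f(415,128,.026),f(258,280,.026), f(570,280,.026))
print('holder',f(402,262,.01))
P=lambda x,y,z:(np.array(wproj(c,(x,y,z)))-[190,70]+.5)*6-.5
for d in ((.031,0),(0,.031),(-.031,0),(0,-.031)): print(P(.508+d[0],.377+d[1],.026),P(.508+d[0]*29/31,.377+d[1]*29/31,.046))
E
```

```text
flat bottom/right edge [0.4775 0.3763] [0.5059 0.3474] flat top/left [0.5311 0.3746] [0.5056 0.4012]
wide far/left at z .026 [0.5371 0.3765] [0.5068 0.4076] [0.507  0.3457]
holder [0.5098 0.3791]
[412.57804479 118.25297995] [412.40536127 123.45614403]
[255.91044902 274.01900773] [257.16253541 277.82814133]
[411.74527762 427.52488238] [411.58245782 429.94794379]
[568.46136616 274.92663303] [566.87438513 278.72456392]
```

The stack is coaxial to about 2 mm and about 3.6 mm off the holder centre. Next is the tall tin. It has a dark block about 111 mm high nearby, so I'll turn the jaws about 60° to keep the gripper body clear.

>>> carry_out(series=[[[0,0,0,-0.003,0.039,-0.004,1],[0,0,0,-0.003,0.039,-0.004,1],[0,0,0,-0.003,0.039,-0.004,1],[0,0,0,-0.003,0.039,-0.004,1],[0,0,0,-0.003,0.039,-0.004,1],[0,0,0,-0.003,0.039,0,1],[0,0,0,-0.003,0.039,0,1],[0,0,0,-0.003,0.039,0,1]]])

```text
time_s: 14.8
eef_pos: [0.4208, 0.0627, 0.2326]
eef_rot: [1.0, -0.0, -0.0, 0.0]
contact_force: [1.0, -0.3, -1.2]
finger_gap: 0.0871
```

>>> carry_out(series=[[[0,0,0,-0.003,0.039,0,1],[0,0,0,-0.003,0.039,0,1],[0,0,0,-0.003,0.039,0,1],[0,0,0,-0.003,0.039,0,1],[0,0,0,-0.003,0.039,0,1],[0,0,0,-0.003,0.039,0,1],[0,0,0,-0.003,0.039,0,1]]])

```text
time_s: 15.38
eef_pos: [0.3992, -0.2107, 0.2324]
eef_rot: [1.0, -0.001, -0.001, -0.0]
contact_force: [0.1, -0.2, -0.1]
finger_gap: 0.087
```

>>> carry_out(series=[[[0,0,-0.1163,0,0,0,1],[0,0,-0.1163,0,0,0,1],[0,0,-0.1163,0,0,0,1],[0,0,-0.1163,0,0,0,1],[0,0,-0.1163,0,0,0,1],[0,0,-0.1163,0,0,0,1],[0,0,-0.1163,0,0,0,1],[0,0,-0.1163,0,0,0,1]]])

```text
time_s: 16.05
eef_pos: [0.3997, -0.2088, 0.2323]
eef_rot: [0.893, 0.451, -0.0, -0.001]
contact_force: [-0.2, 0.4, -0.0]
finger_gap: 0.0871
```

>>> carry_out(series=[[[0,0,-0.1163,0,0,0,1],[0,0,0,0,0,0,1]]])

```text
time_s: 16.22
eef_pos: [0.3997, -0.2087, 0.2323]
eef_rot: [0.866, 0.5, -0.0, -0.001]
contact_force: [-0.3, 0.3, 0.7]
finger_gap: 0.0873
```

```bash
python3 - <<'E'
from h import *
im,d,c=snap('wrist','w9');s=st();print('cam',-c['world_to_cam'][:3,:3].T@c['world_to_cam'][:3,3])
W=c['world_to_cam'];R=W[:3,:3];t=W[:3,3]
vv,uu=np.mgrid[:384,:512];du=(uu-c['cx'])/c['fx'];dv=(vv-c['cy'])/c['fy'];a=np.hypot(du,dv);ph=np.arctan2(dv,du)
P=np.stack([d*np.tan(a)*np.cos(ph),d*np.tan(a)*np.sin(ph),d],-1);Pw=(P-t)@R
m=(d>0)
for x0 in np.arange(.38,.58,.01):
    print('%.2f'%x0,end=' ')
    for y0 in np.arange(.03,-.3,-.01):
        q=m&(abs(Pw[...,0]-x0)<.005)&(abs(Pw[...,1]-y0)<.005)
        print('%3d'%(1000*np.percentile(Pw[...,2][q],90) if q.any() else -99),end=' ')
    print()
print(' y   '+' '.join('%3d'%round(100*y) for y in np.arange(.03,-.3,-.01)))
E
```

```text
t 16.27 p [ 0.3997 -0.2086  0.2325] q [ 0.867  0.498 -0.    -0.001] F [ 0.1 -0.3  0.4] gap 0.0874 J [-0.73  0.28  1.84 -0.    1.02 -0.2 ]
cam [ 0.43988688 -0.14320401  0.39578262]
0.38   2   1   2   2   2   2   2   2   2   2   2   2   2   2   2   2   2   2 327 325 357 358   1   1   2   2   1   1   1   1   2   1   1 
0.39   2   2   2   2   1   2  11  13   2   2   2   1   1   1   1   2   1   2   2 320 353 357   1   1   2   2   1   2   1   1   1   1   1 
0.40  12   2   2   2  10  14  15  15  15  11   2   2   2   2   2   1   2   2   2   2 321 356 356   1   2   1   1   2   2   1   2   1   1 
0.41  12   8  12  11  13  15  16  19  15  15   2   2   2   2   1   2   2  38   2   2 319 355 356   1   1   2   1   1   1   1   2   1   2 
0.42  10  51   2   2  13  16  20  20  16  15  10   2   2   2   1  38  39  39  39  37   2 321 356 333   2   1   2   2 321 321   2   2   2 
0.43  10   9   2   2  13  16  16  19  16  15   2   2   2   2   3  39  38  39  39  38   1   2 355 350 346   1   2 276 326 326  27   1   1 
0.44   1   2   2   1   2  16  15  15  14  12  12  11   2   3   2  39  39  39  38  39   2   1
[... 1276 characters left out ...]
 2   2   1 
0.54 -99 -99 -99 -99 -99 -99   1   2   2   2   2   2   2   2   2   2   1   2   2   1   1   2   2  17   5   5   5  17   2   2   2   1   2 
0.55 -99 -99 -99 -99 -99 -99 -99   2   2   2   1   2   2   2   2   1   2   2   1   1   2   1  16  15   5   5   4  16   2   1   2   1   1 
0.56 -99 -99 -99 -99 -99 -99 -99   2   2   2   2   2   1   2   2   1   2   2   1   2   2   2   2  17   5   5   5  16   2   2   1   2   2 
0.57 -99 -99 -99 -99 -99 -99 -99 -99   2   2   2   2   1   1   2   2   2   2   2   2   2   2   1  15  16  16  17  11   1   2   2   2   1 
 y     3   2   1   0  -1  -2  -3  -4  -5  -6  -7  -8  -9 -10 -11 -12 -13 -14 -15 -16 -17 -18 -19 -20 -21 -22 -23 -24 -25 -26 -27 -28 -29
```

View pics/w9.png

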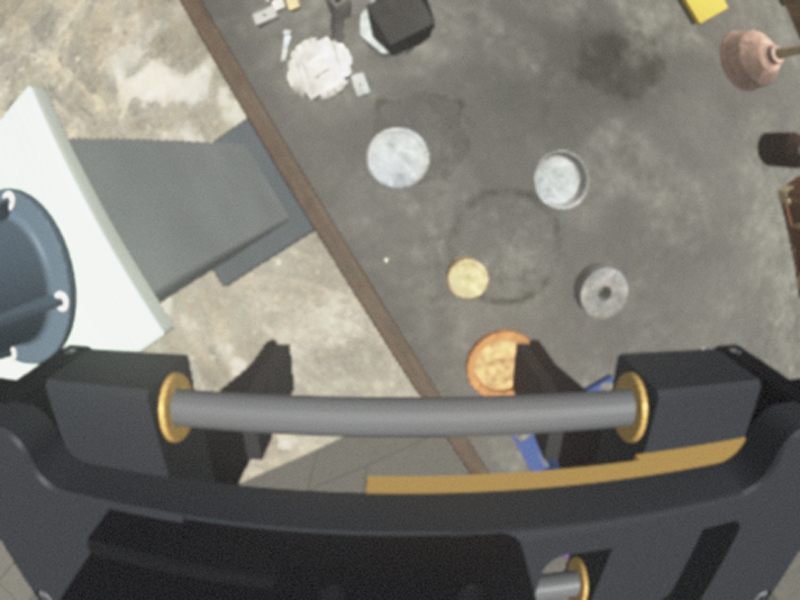

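```bash
python3 - <<'E'
from h import *
from scipy.spatial.transform import Rotation as Ro
c=load('w9');s=.64
q=lambda u,v,z:wz(c,(u+.5)*s-.5,(v+.5)*s-.5,z)
T=q(398,157,.038);print(T,q(468,278.5,.026),q(505,364,.01))
from plant import bot
S=bot.state();print(Ro.from_quat(S['eef_rot']).inv().apply(T-S['eef_pos']))
crop(c['im'],225,70,315,200,4.5,'w9c')
E
```

```text
[ 0.43802754 -0.13815847  0.038     ] [ 0.43874478 -0.25225121  0.026     ] [ 0.43142311 -0.34698333  0.01      ]
[ 0.08009567 -0.00201808  0.19452269]
(585, 405, 3)
```

View pics/w9c.png

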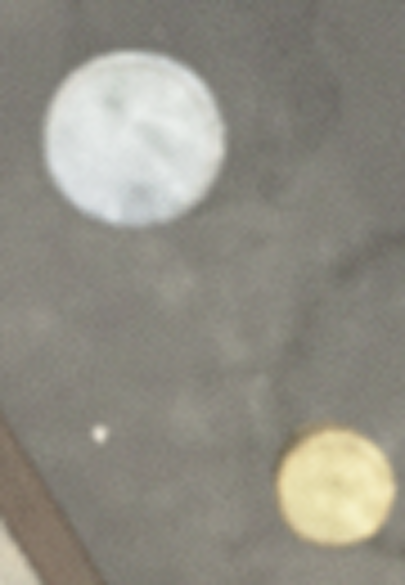

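>>> carry_out(series=[[[0,0,0,0.027,-0.001,0,1],[0,0,0,0.027,-0.001,0.01,1],[0,0,0,0.026,0,0.02,1],[0,0,0,0,0,0.036,1],[0,0,0,0,0,0.036,1],[0,0,0,0,0,0.036,1],[0,0,0,0,0,0.036,1],[0,0,0,0,0,0.02,1]]])

```text
time_s: 16.93
eef_pos: [0.4368, -0.1372, 0.036]
eef_rot: [0.867, 0.498, -0.001, -0.002]
contact_force: [0.2, -0.3, -0.8]
finger_gap: 0.0869
```

>>> carry_out(series=[[[0,0,0,0,0,0.015,1],[0,0,0,0,0,0.007,1],[0,0,0,0,0,0,1]]])

```text
time_s: 17.18
eef_pos: [0.4374, -0.1376, 0.0157]
eef_rot: [0.867, 0.499, -0.001, -0.002]
contact_force: [0.3, -0.0, -0.4]
finger_gap: 0.0871
```

>>> carry_out(series=[[[0,0,0,0,0,0,0.2],[0,0,0,0,0,0,0.2],[0,0,0,0,0,0,0.2],[0,0,0,0,0,0,0.2],[0,0,0,0,0,0,0.2],[0,0,0,0,0,0,0.2],[0,0,0,0,0,0,0.2]]])

```text
time_s: 17.77
eef_pos: [0.438, -0.1377, 0.0179]
eef_rot: [0.866, 0.5, 0.0, 0.0]
contact_force: [-0.2, 0.8, 1.0]
finger_gap: 0.0485
```

>>> carry_out(series=[[[0,0,0,0,0,-0.01,0.2],[0,0,0,0,0,-0.036,0.2],[0,0,0,0,0,-0.037,0.2],[0,0,0,0,0,-0.037,0.2],[0,0,0,0,0,-0.037,0.2],[0,0,0,0,0,-0.037,0.2],[0,0,0,0,0,-0.026,0.2],[0,0,0.1163,0,0,0,0.2]]])

```text
time_s: 18.43
eef_pos: [0.441, -0.1393, 0.2437]
eef_rot: [0.894, 0.448, 0.003, 0.005]
contact_force: [0.2, -0.3, -1.7]
finger_gap: 0.0479
```

>>> carry_out(series=[[[0,0,0.1163,0,0,0,0.2],[0,0,0.1163,0,0,0,0.2],[0,0,0.1163,0,0,0,0.2],[0,0,0.1163,0,0,0,0.2],[0,0,0.1163,0,0,0,0.2],[0,0,0.1163,0,0,0,0.2],[0,0,0.1163,0,0,0,0.2],[0,0,0.1163,0,0,0,0.2]]])

```text
time_s: 19.1
eef_pos: [0.4376, -0.1374, 0.238]
eef_rot: [1.0, -0.003, -0.0, -0.0]
contact_force: [-0.0, -0.8, -0.5]
finger_gap: 0.0477
```

>>> carry_out(series=[[[0,0,0,0.0089,-0.0383,0,0.2],[0,0,0,0.0089,-0.0383,0,0.2],[0,0,0,0.0089,-0.0383,0,0.2],[0,0,0,0.0089,-0.0383,0,0.2],[0,0,0,0.0089,-0.0383,0,0.2],[0,0,0,0.0089,-0.0383,0,0.2],[0,0,0,0.0089,-0.0383,0,0.2],[0,0,0,0.0089,-0.0383,0,0.2]]])

```text
time_s: 19.77
eef_pos: [0.5088, 0.1705, 0.2381]
eef_rot: [1.0, -0.0, -0.0, 0.0]
contact_force: [0.9, -1.2, -1.2]
finger_gap: 0.0474
```

>>> carry_out(series=[[[0,0,0,0.0089,-0.0383,0,0.2],[0,0,0,0.0089,-0.0383,0,0.2],[0,0,0,0,0,0.03,0.2],[0,0,0,0,0,0.037,0.2],[0,0,0,0,0,0.037,0.2],[0,0,0,0,0,0.02,0.2],[0,0,0,0,0,0,0.2],[0,0,0,0,0,0,0.2]]])

```text
time_s: 20.43
eef_pos: [0.5263, 0.245, 0.1131]
eef_rot: [1.0, -0.0, -0.001, 0.0]
contact_force: [0.7, 0.4, -0.6]
finger_gap: 0.0479
```

```bash
python3 - <<'E'
from h import *
im,d,c=snap('wrist','w10');st()
print(np.array(wproj(c,(.5275,.2457,.01)))/.64)
E
```

```text
t 20.48 p [0.5278 0.2453 0.1146] q [ 1.    -0.     0.001 -0.   ] F [0.2 0.6 0.2] gap 0.0480 J [0.24 0.61 1.64 0.   0.89 1.81]
[399.15517554 291.84374973]
```

View pics/w10.png

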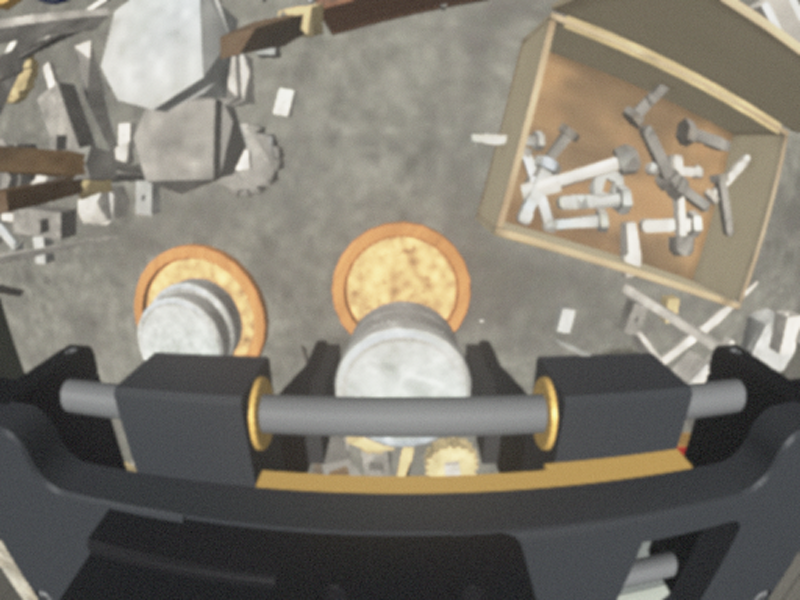

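>>> carry_out(series=[[[0,0,0,0,0,0.025,0.2],[0,0,0,0,0,0.03,0.2],[0,0,0,0,0,0.02,0.2],[0,0,0,0,0,0.01,0.2],[0,0,0,0,0,0.003,0.2],[0,0,0,0,0,0,0.2],[0,0,0,0,0,0,0.2]]])

```text
time_s: 21.07
eef_pos: [0.5288, 0.2455, 0.0273]
eef_rot: [1.0, -0.0, 0.002, -0.0]
contact_force: [0.7, -0.4, 0.2]
finger_gap: 0.0481
```

>>> carry_out(series=[[[0,0,0,-0.001,0,0.003,0.2],[0,0,0,0,0,0.002,0.2],[0,0,0,0,0,0,0.2],[0,0,0,0,0,0,0.2]]])

```text
time_s: 21.4
eef_pos: [0.5272, 0.2454, 0.022]
eef_rot: [1.0, -0.0, 0.001, -0.0]
contact_force: [-0.4, 0.1, 5.3]
finger_gap: 0.0479
```

>>> carry_out(series=[[[0,0,0,0,0,0,0.7],[0,0,0,0,0,0,0.8],[0,0,0,0,0,0,0.8],[0,0,0,0,0,0,0.8],[0,0,0,0,0,-0.015,0.8],[0,0,0,0,0,-0.035,0.8],[0,0,0,0,0,-0.04,0.8],[0,0,0,0,0,-0.04,0.8]]])

```text
time_s: 22.07
eef_pos: [0.5252, 0.2448, 0.1508]
eef_rot: [1.0, -0.0, -0.002, 0.0]
contact_force: [0.3, 0.7, -0.8]
finger_gap: 0.0692
```

>>> carry_out(series=[[[0,0,0,-0.025,0,-0.03,1],[0,0,0,-0.025,0,-0.03,1],[0,0,0,-0.025,0,0,1],[0,0,0,0,0,0,1]]])

```text
time_s: 22.4
eef_pos: [0.4462, 0.2451, 0.212]
eef_rot: [1.0, 0.001, -0.001, 0.0]
contact_force: [-0.7, -0.7, -1.0]
finger_gap: 0.0848
```

```bash
python3 - <<'E'
from h import *
im,d,c=snap('wrist','w11');st()
print(np.array(wproj(c,(.5275,.2457,.042)))/.64)
E
```

```text
t 22.45 p [0.4485 0.2451 0.2113] q [ 1.     0.001 -0.     0.   ] F [-0.4 -0.7 -0.6] gap 0.0854 J [0.28 0.39 1.73 0.   1.03 1.85]
[400.08997333 156.573694  ]
```

View pics/w11.png

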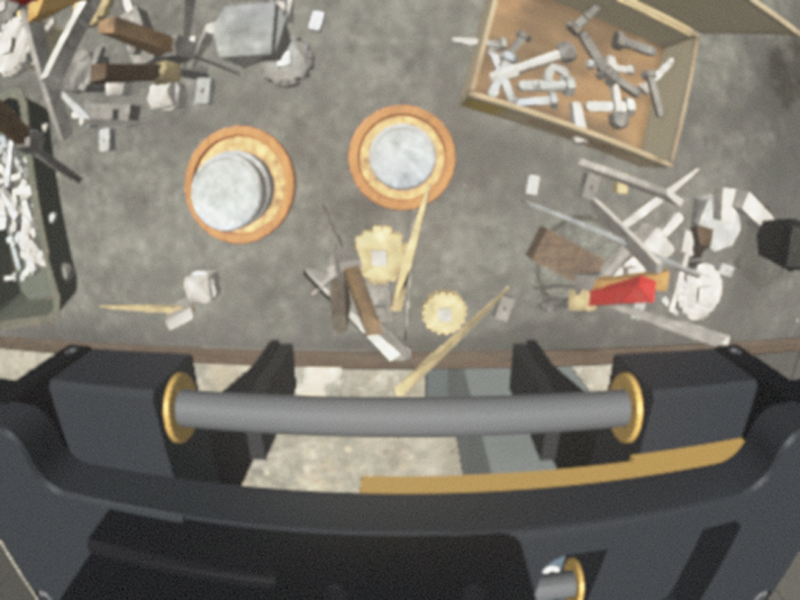

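The tall tin is centred at (403,156) in its holder. Now the brass tin. I'll turn the jaws 90° so the body stays clear of the vise when placing.

>>> carry_out(series=[[[0,0,0,-0.0008,0.0383,-0.002,1],[0,0,0,-0.0008,0.0383,-0.002,1],[0,0,0,-0.0008,0.0383,-0.002,1],[0,0,0,-0.0008,0.0383,-0.002,1],[0,0,0,-0.0008,0.0383,-0.002,1],[0,0,0,-0.0008,0.0383,0,1],[0,0,0,-0.0008,0.0383,0,1],[0,0,0,-0.0008,0.0383,0,1]]])

```text
time_s: 23.12
eef_pos: [0.445, -0.0636, 0.22]
eef_rot: [1.0, -0.0, -0.0, -0.0]
contact_force: [1.0, 0.4, -0.7]
finger_gap: 0.087
```

>>> carry_out(series=[[[0,0,0,-0.0008,0.0383,0,1],[0,0,0,-0.0008,0.0383,0,1],[0,0,0,-0.0008,0.0383,0,1],[0,0,0,-0.0008,0.0383,0,1],[0,0,0,-0.0008,0.0383,0,0.75],[0,0,-0.1122,0,0,0,0.75],[0,0,-0.1122,0,0,0,0.75],[0,0,-0.1122,0,0,0,0.75]]])

```text
time_s: 23.78
eef_pos: [0.4407, -0.2546, 0.2194]
eef_rot: [0.986, 0.169, -0.0, -0.0]
contact_force: [-0.1, -0.1, 0.1]
finger_gap: 0.0696
```

>>> carry_out(series=[[[0,0,-0.1122,0,0,0,0.75],[0,0,-0.1122,0,0,0,0.75],[0,0,-0.1122,0,0,0,0.75],[0,0,-0.1122,0,0,0,0.75],[0,0,-0.1122,0,0,0,0.75],[0,0,-0.1122,0,0,0,0.75],[0,0,-0.1122,0,0,0,0.75],[0,0,-0.1122,0,0,0,0.75]]])

```text
time_s: 24.45
eef_pos: [0.441, -0.2534, 0.2196]
eef_rot: [0.814, 0.581, -0.0, -0.0]
contact_force: [0.2, 0.1, 1.3]
finger_gap: 0.0652
```

>>> carry_out(series=[[[0,0,-0.1122,0,0,0,0.75],[0,0,-0.1122,0,0,0,0.75],[0,0,-0.1122,0,0,0,0.75],[0,0,0,0,0,0.037,0.75],[0,0,0,0,0,0.037,0.75],[0,0,0,0,0,0.03,0.75],[0,0,0,0,0,0,0.75],[0,0,0,0,0,0,0.75]]])

```text
time_s: 25.12
eef_pos: [0.44, -0.2524, 0.1148]
eef_rot: [0.707, 0.707, -0.0, -0.002]
contact_force: [0.7, -0.0, 0.3]
finger_gap: 0.0653
```

```bash
python3 - <<'E'
from h import *
im,d,c=snap('wrist','w12');st()
print(np.array(wproj(c,(.4386,-.2522,.026)))/.64)
E
```

```text
t 25.17 p [ 0.4411 -0.2533  0.1164] q [ 0.707  0.707 -0.    -0.   ] F [ 0.2 -0.6  0.3] gap 0.0650 J [-0.74  0.54  1.82 -0.    0.79 -0.74]
[397.70561498 297.01038496]
```

View pics/w12.png

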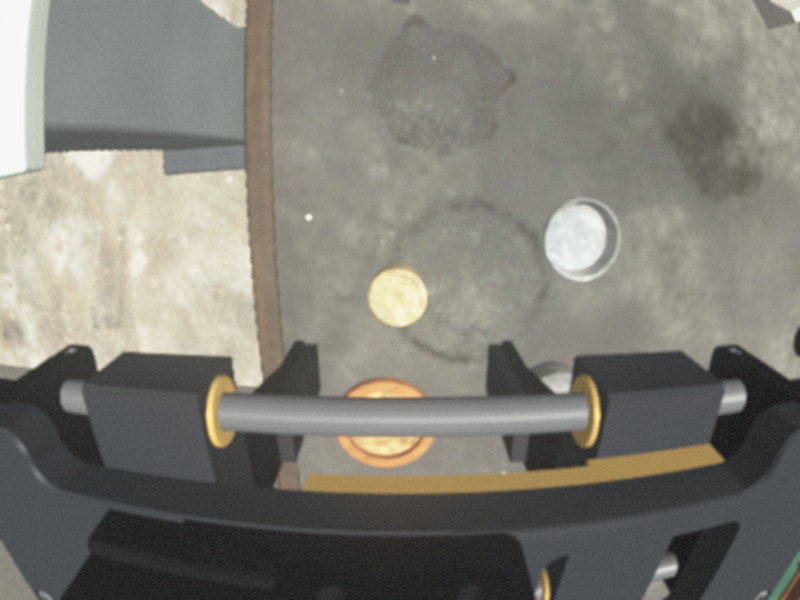

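>>> carry_out(series=[[[0,0,0,0.001,-0.0025,0.03,0.75],[0,0,0,0,0,0.036,0.75],[0,0,0,0,0,0.025,0.75],[0,0,0,0,0,0.012,0.75],[0,0,0,0,0,0.004,0.75],[0,0,0,0,0,0,0.75],[0,0,0,0,0,0,0.1],[0,0,0,0,0,0,0.1]]])

```text
time_s: 25.83
eef_pos: [0.4395, -0.2528, 0.0113]
eef_rot: [0.707, 0.707, 0.0, 0.002]
contact_force: [-0.2, 0.5, -0.4]
finger_gap: 0.0584
```

>>> carry_out(series=[[[0,0,0,0,0,0,0.1],[0,0,0,0,0,0,0.1],[0,0,0,0,0,0,0.1],[0,0,0,0,0,0,0.1],[0,0,0,0,0,0,0.1]]])

```text
time_s: 26.25
eef_pos: [0.4382, -0.2517, 0.01]
eef_rot: [0.707, 0.707, -0.0, 0.0]
contact_force: [-0.6, 0.9, 4.9]
finger_gap: 0.0335
```

>>> carry_out(series=[[[0,0,0,0,0,-0.01,0.1],[0,0,0,0,0,-0.036,0.1],[0,0,0,0,0,-0.037,0.1],[0,0,0,-0.03,-0.002,-0.02,0.1],[0,0,0,-0.033,-0.003,0,0.1],[0,0,0,-0.032,-0.003,0,0.1],[0,0,0,0,0,0,0.1],[0,0,0,0,0,0,0.1]]])

```text
time_s: 26.92
eef_pos: [0.43, -0.3485, 0.1131]
eef_rot: [0.708, 0.706, 0.0, 0.001]
contact_force: [-1.0, -0.0, -1.4]
finger_gap: 0.0336
```

```bash
python3 - <<'E'
from h import *
im,d,c=snap('wrist','w13');st()
print(np.array(wproj(c,(.4305,-.347,.01)))/.64)
E
```

```text
t 26.97 p [ 0.4295 -0.3464  0.1125] q [ 0.708  0.707  0.    -0.001] F [ 0.1  0.  -1.3] gap 0.0336 J [-0.88  0.59  1.71  0.    0.84 -0.88]
[400.3232422  287.55542418]
```

View pics/w13.png

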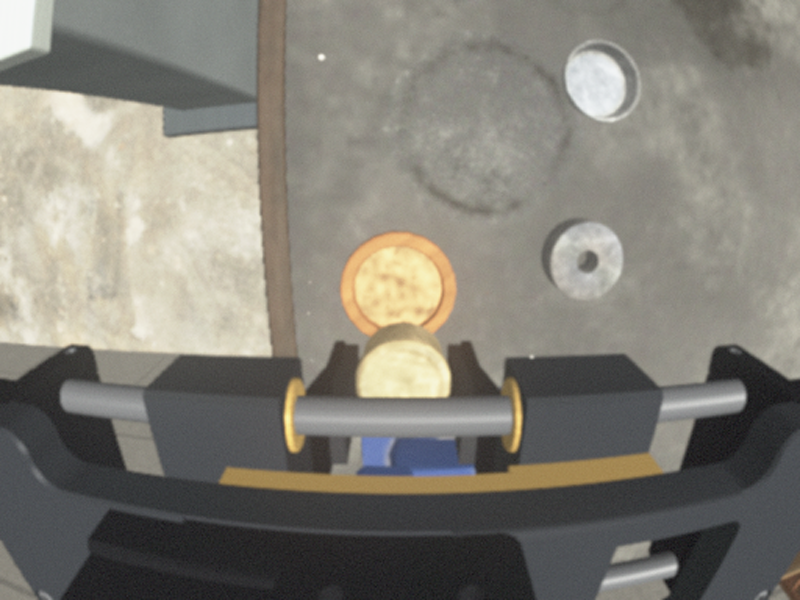

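The holder is centred at (399,286), which matches. I'll lower the tin.

>>> carry_out(series=[[[0,0,0,0,0.0005,0.03,0.1],[0,0,0,0,0,0.034,0.1],[0,0,0,0,0,0.02,0.1],[0,0,0,0,0,0.009,0.1],[0,0,0,0,0,0.002,0.1],[0,0,0,0,0,0,0.1],[0,0,0,0,0,0,0.1]]])

```text
time_s: 27.55
eef_pos: [0.4313, -0.3468, 0.0185]
eef_rot: [0.707, 0.707, -0.0, 0.001]
contact_force: [-0.2, -0.3, -1.7]
finger_gap: 0.0336
```

>>> carry_out(series=[[[0,0,0,0,0,0.003,0.1],[0,0,0,0,0,0.001,0.1],[0,0,0,0,0,0,0.1],[0,0,0,0,0,0,0.1]]])

```text
time_s: 27.88
eef_pos: [0.4309, -0.347, 0.0141]
eef_rot: [0.707, 0.707, -0.0, 0.0]
contact_force: [0.7, 0.1, -0.7]
finger_gap: 0.0337
```

>>> carry_out(series=[[[0,0,0,0,0,0,0.6],[0,0,0,0,0,0,0.6],[0,0,0,0,0,0,0.6],[0,0,0,0,0,0,0.6],[0,0,0,0,0,-0.015,0.6],[0,0,0,0,0,-0.035,0.6],[0,0,0,0,0,-0.04,0.6],[0,0,0,0,0,-0.04,0.6]]])

```text
time_s: 28.55
eef_pos: [0.43, -0.346, 0.1442]
eef_rot: [0.707, 0.707, 0.0, -0.001]
contact_force: [0.6, 0.2, -0.0]
finger_gap: 0.0523
```

>>> carry_out(series=[[[0,0,0,0,0,-0.03,0.6],[0,0,0,-0.03,0,-0.02,0.6],[0,0,0,-0.03,0,0,0.6],[0,0,0,0,0,0,0.6],[0,0,0,0,0,0,0.6]]])

```text
time_s: 28.97
eef_pos: [0.4305, -0.4081, 0.194]
eef_rot: [0.708, 0.706, -0.0, 0.001]
contact_force: [0.1, 0.7, -0.4]
finger_gap: 0.0521
```

```bash
python3 - <<'E'
from h import *
im,d,c=snap('wrist','w14');st();snap('side','s14')
print(np.array(wproj(c,(.4305,-.347,.03)))/.64)
W=c['world_to_cam'];R=W[:3,:3];t=W[:3,3]
vv,uu=np.mgrid[:384,:512];du=(uu-c['cx'])/c['fx'];dv=(vv-c['cy'])/c['fy'];a=np.hypot(du,dv);ph=np.arctan2(dv,du)
Pw=(np.stack([d*np.tan(a)*np.cos(ph),d*np.tan(a)*np.sin(ph),d],-1)-t)@R
q=(np.hypot(Pw[...,0]-.43,Pw[...,1]+.347)<.024)&(Pw[...,2]>.02)&(Pw[...,2]<.05)
p=Pw[q];print(q.sum(),p.mean(0),p.std(0),np.percentile(p[:,2],[10,50,90]))
b=load('s14');crop(b['im'],170,240,300,340,6,'s14a');crop(b['im'],250,120,340,190,8,'s14b')
E
```

```text
t 29.02 p [ 0.4301 -0.4064  0.1931] q [ 0.708  0.707  0.    -0.001] F [-0.8  0.5  0.5] gap 0.0526 J [-0.95  0.52  1.55  0.    1.08 -0.94]
[399.68298885 181.82041369]
773 [ 0.43236514 -0.34807106  0.03009868] [0.00875737 0.00848886 0.00082486] [0.02904826 0.03009537 0.03118653]
(600, 780, 3)
(560, 720, 3)
```

View pics/w14.png

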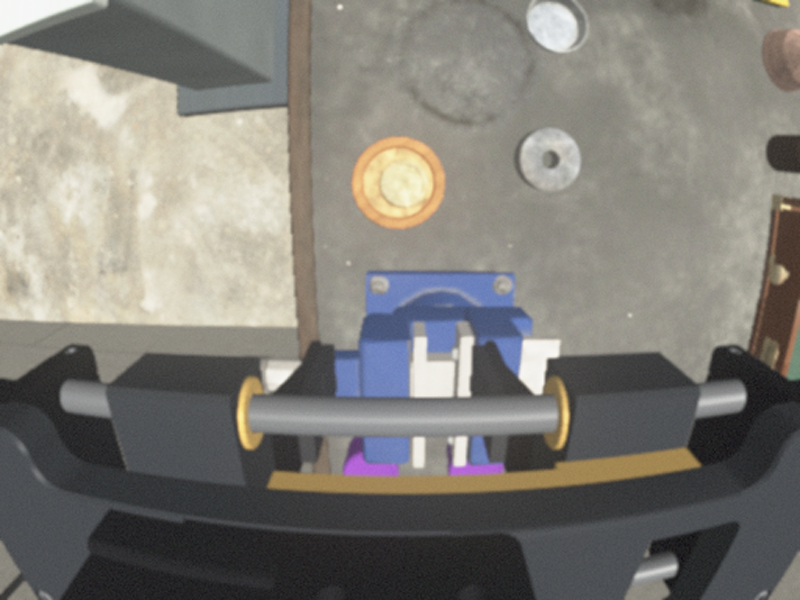

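View pics/s14a.png

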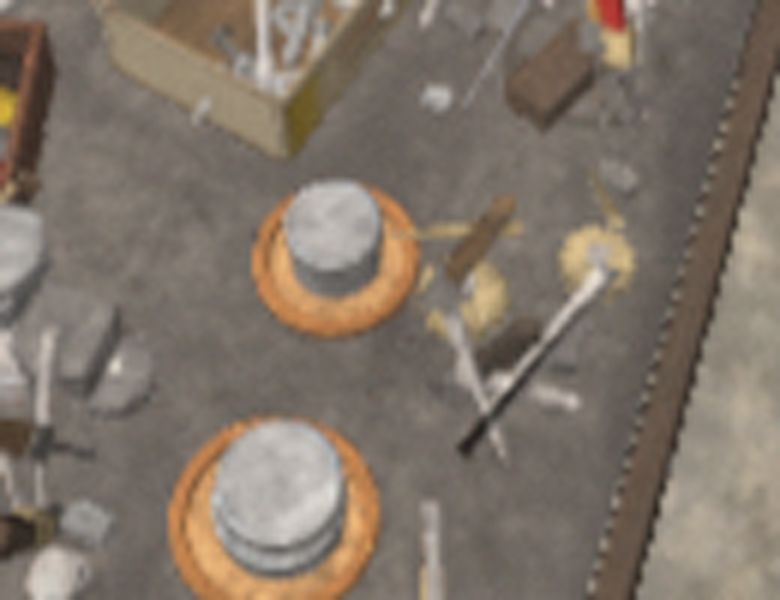

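View pics/s14b.png

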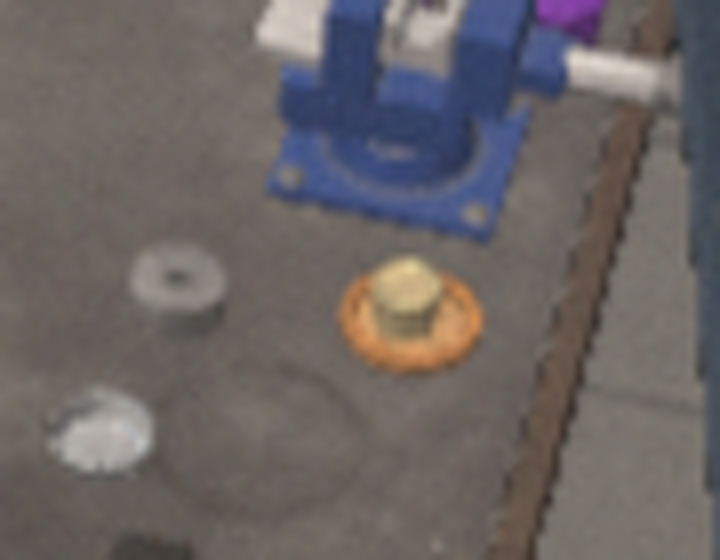

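```bash
python3 - <<'E'
from h import *
def pc(c):
    d=c['d'];W=c['world_to_cam'];R=W[:3,:3];t=W[:3,3]
    vv,uu=np.mgrid[:384,:512];du=(uu-c['cx'])/c['fx'];dv=(vv-c['cy'])/c['fy'];a=np.hypot(du,dv);ph=np.arctan2(dv,du)
    return (np.stack([d*np.tan(a)*np.cos(ph),d*np.tan(a)*np.sin(ph),d],-1)-t)@R
def lid(tag,x,y,lo,r):
    P=pc(load(tag));q=(np.hypot(P[...,0]-x,P[...,1]-y)<r)&(P[...,2]>lo)&(P[...,2]<.08);p=P[q]
    A=np.c_[p[:,:2],np.ones(len(p))];k=np.linalg.lstsq(A,p[:,2],rcond=None)[0]
    print(tag,len(p),'mid',(p.min(0)+p.max(0))/2,'ext',p.max(0)-p.min(0),'zmed',np.median(p[:,2]),'slope',k[:2])
lid('w8',.509,.378,.04,.045);lid('w11',.509,.378,.04,.045);lid('w11',.5275,.2457,.035,.04);lid('w14',.43,-.347,.025,.03)
c=load('w14');s=.64
print('cutter',wz(c,550*s,160*s,.02),'dish',wz(c,556*s,25*s,.014))
E
```

```text
w8 2056 mid [0.5058363  0.3761404  0.04583209] ext [0.05610423 0.05684244 0.00603156] zmed 0.045653389460633506 slope [-0.00062246 -0.00171046]
w11 1788 mid [0.50561849 0.37581054 0.04418869] ext [0.05754086 0.05941191 0.00828433] zmed 0.04567881437631467 slope [0.0001934  0.00810389]
w11 1448 mid [0.52772336 0.24466232 0.0417769 ] ext [0.04750775 0.04671703 0.00615747] zmed 0.04210115733333375 slope [ 0.00270446 -0.00347532]
w14 773 mid [ 0.43235182 -0.34837978  0.02996501] ext [0.03407948 0.0322253  0.00527827] zmed 0.03009536915698812 slope [ 0.0042378  -0.00178492]
cutter [ 0.54173495 -0.32845651  0.02      ] dish [ 0.54895969 -0.22133493  0.014     ]
```

All heights, tilts and centres are within tolerance, and the dish and cutter haven't moved. The gripper is clear, so I'm handing in.

```bash
python3 - <<'E'
from plant import bot
print(bot.close_job())
E
```

```text
the job is handed in; nothing more can be done
None
```

All four tins are put away and the job is handed in, at about 29 s of the 109 s allowed. `close_job` gives no verdict, so what follows rests on my last camera checks.

| Tin | Holder | Horizontal error | Lid height (expected) |
|---|---|---|---|
| Wide tin (lower) | largest | about 3.5 mm | hidden under the flat tin |
| Flat tin (upper) | largest | about 1–2 mm from the tin below | 45.7 mm (46) |
| Tall tin | middle-sized | about 1 mm | 42.1 mm (42) |
| Smallest tin | smallest | about 2 mm | 30.1 mm (30) |

- **Upright:** the fitted slope of the visible lids was under 0.01 rad. The wide tin's lid could not be seen, but the flat tin on top of it is level.
- **Dish and cutter:** both are within about 2 mm of where they first measured.
- **Camera disagreement:** the side camera read 3–5 mm off in y from the top and wrist cameras. I used the wrist and top positions, and they agreed with each other and with where the grasps closed.
- **Less certain:** positions are good only to the cameras' roughly 2 mm. The last check of the stack and the tall tin was right after the tall tin went in; the final side picture, not re-measured, still shows them standing.

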